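# Unscrew the cap of a jar locked in its bench holder

### The arm

A 6-joint arm with a two-finger parallel gripper is mounted at the origin on the work surface; the furniture and walls round the work are solid. World frame = base frame: x ahead of the robot, y to its left, z up, the work surface at z = 0. Lengths are in m, angles in degrees, forces in N, time in s.
With the tool pointing down it reaches from about 0.375 to 0.9 m from the base axis. Payload 3.1 kg.
Tool frame: the origin (TCP) lies midway between the tips of the shut fingers; the grasp point (between the pads) lies 19 mm behind it; z points along the fingers, y is the direction in which the jaws open and shut (so a half turn about z gives the same grasp; the last joint's range is limited). The gripper opens to 87 mm and grips with 3 to 60 N. Pads are 19 mm wide; open, the fingers measure 117 mm over their backs; the gripper's body (75 mm by 190 mm) begins 51 mm behind the grasp point.
Start: joints at [-80.701, 30.224, 82.088, -0, 67.689, -10.227], TCP at [0.209, -0.589, 0.223] pointing down, gripper open.
Joint ranges: [-176.69, 176.69], [-43.24, 126.21], [12.49, 139.97], [-82, 262], [0, 151.66], [-163.58, 163.58]. Speed limits (degrees/s): [159.86, 159.86, 180, 180, 180, 180].

### API

Orientations are given as a 3x3 rotation matrix whose columns are the frame's x, y, z axes.
In Python, from rig import bot gives the robot as it stands.
- The arm moves only by the tool carry_out, never from a script. Its arguments are lists of equal length, an entry for each row: "grip": the gripper's target within -1 to 1 (fully open at 1, half-way at 0, shut at -1); "slide": the shift along the tool's x, y, z in mm, a list of three; "twist": the turn, a rotation vector about the tool's x, y, z in rad, a list of three. In form: {"grip": [grip, ...], "slide": [[dx, dy, dz], ...], "twist": [[wx, wy, wz], ...]}. A call has 1 to 12 rows; each row shifts and turns the pose as measured when the row begins, along the tool's axes as they then stand; what a row does not reach is not made up. A row lasts 1/10 s, in which the tool goes at most 50 mm and 8.59 degrees, less where a joint would pass 70% of its speed; a pose out of reach is approached as far as the arm can. A call is refused whole if a number of a shift passes 50 or a number of a turn 0.15, either way. A call with a gripper value outside its range is refused whole. The fingers move at their own pace and stop on an object; the grip force is fixed at half the most. Time passes only in rows, so rows that do not move let the fingers close. It gives the time, the measured TCP pose, the force and the opening at its end, in the units of the state.
- bot.read_state(): the state, without advancing time (a new reading comes with each control period).
- bot.capture(name): name is "scene" or "side" or "wrist"; returns a dict with "color" (384x512x3 uint8, red, green, blue), "depth" (384x512 float32, m along the optical axis (not along the pixel's ray), 0 where there is no reading), "fx", "fy", "cx", "cy" (pixels), "position" and "rotation" of the camera in the world; the wrist camera has in their place "T_tool_cam" (4x4, takes a point from camera to tool coordinates, whose origin is the TCP and whose axes are the flange's). Camera axes: x right, y up, looking along -z (the intrinsics and any distortion apply to the point x, -y, -z); pixel columns grow to the right and rows downward; lengths in m; the calibration is good to about 2 mm. A picture is of the moment at which its call begins: read the wrist's pose just before it.
- bot.hand_in(): hands the job in, once; it reports no verdict.
The state is a dict: "time_s": time; "joint_positions": joint angles; "qvel": joint speeds; "tau": joint torques, N m; "position": TCP position; "tcp_rot": TCP orientation; "force": force on the tool from outside, world axes, zero at the start; "moment": the same for the moment, N m; "opening": opening from 0.0 (shut) to 1.0 (fully open).
Only numpy, scipy, OpenCV 4.12 (cv2) and the standard library are available. Lean on these libraries where they do the work, as an engineer would, in place of code of your own. Each camera call takes 0.05 s, during which the arm holds its last target.

### The job

Lock the jar in its wooden holder by pushing the flat blade, which stands in the rest beside it, fully home into the holder's slot, so that the jar cannot turn. Then unscrew the tight cap anticlockwise just until its thread lets go, without letting the jar turn or forcing the cap past that, and lift it straight up. Finish while still holding the cap, level and still, a finger's breadth or two above the jar's mouth, with the blade left in its slot and the loose sanding block behind it undisturbed.

Things in the scene. Friction and masses are not known exactly. Their poses are not given: they have to be found in the camera images.
- holder: Plywood bench holder, fixed, 162 x 114 mm, 50 mm high. Origin on the surface under the jar's axis; z up; spans x -105 to +57, y -57 to +57 mm in its own frame. A vertical slot 7 mm wide (y -3.5 to 3.5 mm), open at the top and 42 mm deep, runs along its x axis from x = -105 mm to the jar's pocket at x = -45 mm.
- slot_bottom (a point): Point in the holder's slot, 63 mm from the jar's axis on the holder's -x side, 32 mm below the holder's top: where point blade_tip lies when the blade is fully home. Axes as the holder's. Home, the blade's +x points the same way as the holder's +x (to the jar), and the handle's centre is 79 mm from the jar's axis, its underside resting on the holder's top.
- blade_grip (a point): Centre of the blade's wooden handle, 30 (own x) x 16 (own y) x 40 mm (z up); grip it across the 16 mm. At the start the blade stands upright in the slot of the rest, the handle's underside (20 mm below this point) on the rest's top, 42 mm above the surface. 80 to 160 g.
- blade_tip (a point): Middle of the lower edge of the steel blade: 16 mm along +x and 52 mm below the handle's centre. Axes as the handle's.
- blade: The locking blade. Origin at the centre of its handle's underside, axes as the handle's. Below the handle hangs a steel plate 54 mm wide (own x -11 to +43 mm), 5 mm thick (own y), reaching 32 mm down; its last 6 mm are only 3 mm thick. In use its +x edge goes into a groove of the jar.
- rest: Fixed light wood block, 102 x 50 mm and 42 mm high (own x -35 to +67 mm), with a 7 mm slot in its top in which the blade stands at the start. Origin on the surface, under the handle's centre.
- jar (a joint): Turn of the jar in its holder, rad, anticlockwise from above positive; near 0 at the start, when one of the grooves between its twelve ribs (about 9 mm wide, 30 degrees apart) faces the holder's slot. Without the blade the jar turns easily along with the cap; with the blade home it has up to about 0.1 rad of play.
- jar_mouth (a point): Centre of the jar's mouth (level of its rubber seal), 84 mm above the surface, on the jar's axis; z up; x and y turn with the jar (at joint value 0 they are parallel to the holder's). The jar is grey, ribbed, 84 mm across, its shoulder 56 mm above the surface; its neck, 51 mm across over the thread, carries the cap.
- cap_center (a point): Centre of the round aluminium screw cap, 60 mm across, 34 mm high; grip it across the 60 mm from above. Its underside is 17 mm below this point, 64 mm above the surface when screwed on. z: up along its axis; x: towards the low ridge on its top. 70 to 120 g. Tight: a spring seal pushes it up with about 12 N; it takes up to some 0.6 N m to turn.
- cap: The cap: origin at the centre of its underside, axes as at its centre. Thread of three lugs. The angle of the cap's x axis anticlockwise from jar_mouth's x axis is -19 to -4 degrees at the start; from 36 to 73 degrees (middle 55) the cap is free to lift straight up; beyond, the lugs meet a stop. Turning it about 70 degrees anticlockwise is right.
- cap_mark (a point): Outer end of the low ridge on top of the cap: 26 mm from its axis along the cap's +x, 34 mm above its underside.
- cap_under (a point): Centre of the cap's underside, on its axis.
- sanding_block: Loose dark sanding block, 67 x 122 x 32 mm, a bystander at the back; origin at the centre of its underside.
Mind the look-alikes: they are no part of the job. Of the things shaped like the cap, the aluminium one is meant.

How it is judged:
By the outcome, as a careful person would: the job done as asked, in the order asked, and still so for the second after the job is handed in, while the arm keeps its last pose, push and grip.
It also fails if it takes over 51 s, if anything falls off the work surface, if the arm or the gripper's body presses on something with over 40 N, if the wrist force passes 120 N, or if a joint passes its speed limit or range.

## Working session

There is one attempt and no reset: what is moved stays moved. The work goes in short steps, Python scripts to look and compute and a tool call to move; the robot and the scene stay as the last step left them, time stands still between calls to the robot, and variables do not carry over. Pictures are saved under pics/ and viewed, and the job is handed in when it is done.

Besides the shell and the picture viewer there is one more tool, called after "Request:" by a JSON object that holds its "fn" and its "kwargs", one argument or row to a line. carry_out: Moves the arm, as the interface text tells. Its arguments: {"type":"object","properties":{"grip":{"type":"array"},"slide":{"type":"array"},"twist":{"type":"array"}},"required":["grip","slide","twist"]}

```bash
mkdir -p pics; ls
python3 - <<'E'
from rig import bot
import cv2,numpy as np
s=bot.read_state();print(s)
for n in("scene","side","wrist"):
    c=bot.capture(n);cv2.imwrite(f"pics/a_{n}.png",c["color"][:,:,::-1]);np.savez(f"a_{n}.npz",**c)
    print(n,{k:v for k,v in c.items() if k not in("color","depth")})
E
```

```text
pics
{'time_s': 0.0, 'joint_positions': array([-8.07002467e+01,  3.02784410e+01,  8.21585949e+01, -1.25462974e-03,
        6.76888808e+01, -1.02282850e+01]), 'qvel': array([ 0.07315605, -0.00545133,  0.11002783, -0.0080995 ,  0.05194419,
       -0.04394038]), 'tau': array([ 1.31328718e-03, -4.40029407e+01, -1.76595891e+01,  6.34506997e-02,
        5.82030870e-02, -1.55038115e-04]), 'position': array([ 0.20880552, -0.58828905,  0.22156501]), 'tcp_rot': array([[ 9.42475309e-01,  3.34275561e-01, -3.75132496e-04],
       [ 3.34275566e-01, -9.42472894e-01,  2.16549966e-03],
       [ 3.70321402e-04, -2.16632759e-03, -9.99997585e-01]]), 'force': array([0.82598145, 0.55345888, 0.04778168]), 'moment': array([-0.01603983, -0.017109  , -0.04002257]), 'opening': 1.0008679790204793}
scene {'fx': 466.9709380572794, 'fy': 466.9709380572794, 'cx': 248.83208909582797, 'cy': 188.60143900249, 'position': array([-0.11253604,  0.49699218,  0.46847259]), 'rotation': array([[-0.62963969,  0.31425524, -0.71049103],
       [-0.77678994, -0.24018337,  0.5821592 ],
       [ 0.01229845,  0.91845283,  0.39533929]])}
side {'fx': 475.8518225272013, 'fy': 475.8518225272013, 'cx': 254.08275109367491, 'cy': 189.6129292719311, 'position': array([0.45827015, 0.80730076, 0.50867742]), 'rotation': array([[-0.99541619,  0.04777824, -0.08284838],
       [-0.09541027, -0.43636338,  0.89469765],
       [ 0.00659508,  0.89850111,  0.43892171]])}
wrist {'fx': 334.3829370385111, 'fy': 334.3829370385111, 'cx': 254.65396906714327, 'cy': 185.63591332116113, 'T_tool_cam': array([[ 9.49931255e-04,  9.59674704e-01,  2.81111293e-01,
         7.52291755e-02],
       [ 9.99999277e-01, -1.11905225e-03,  4.41090667e-04,
        -9.94474744e-04],
       [ 7.37881780e-04,  2.81110671e-01, -9.59675073e-01,
        -1.62198976e-01],
       [ 0.00000000e+00,  0.00000000e+00,  0.00000000e+00,
         1.00000000e+00]])}
```

View pics/a_scene.png

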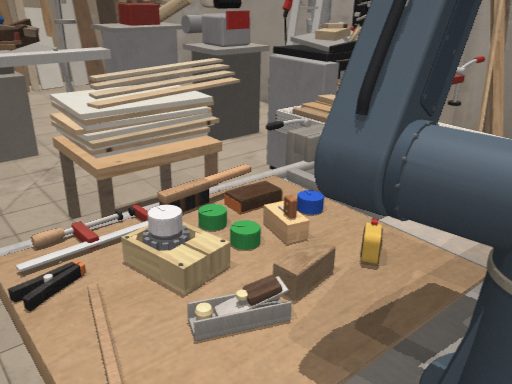

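View pics/a_side.png

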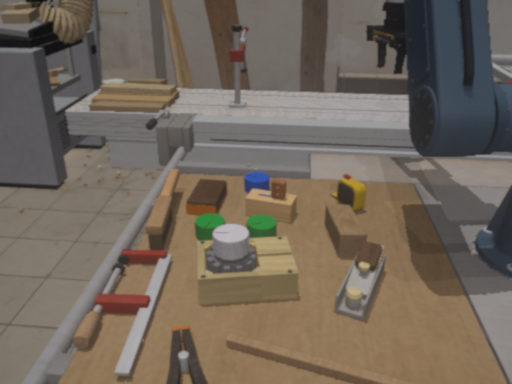

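View pics/a_wrist.png

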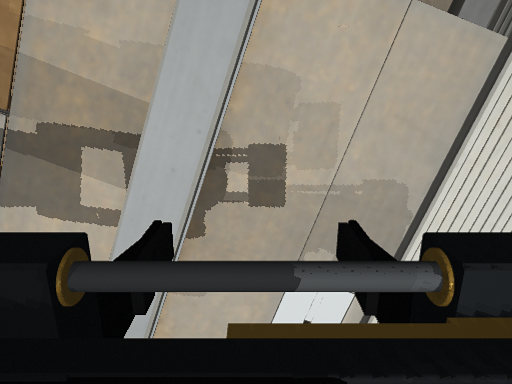

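Scene view: the holder is at about (175,255) with the aluminium cap at (165,220). The rest and blade handle are at (288,215), the dark sanding block at (253,195), and the green and blue look-alikes are nearby. In the side view, the cap is at (231,240), the holder at (246,270) and the rest at (272,200).

```bash
cat > h.py <<'E'
import numpy as np,cv2
def load(n): return dict(np.load(n))
def campose(c,st=None):
    if "position" in c: return np.array(c["rotation"]),np.array(c["position"])
    T=c["T_tool_cam"];R=st["tcp_rot"];return R@T[:3,:3],R@T[:3,3]+st["position"]
def cloud(c,st=None):
    d=c["depth"];v,u=np.mgrid[:d.shape[0],:d.shape[1]]
    x=(u-c["cx"])/c["fx"]*d;y=(v-c["cy"])/c["fy"]*d
    R,p=campose(c,st);return np.stack([x,-y,-d],-1)@R.T+p
def ray(c,uv,z,st=None):
    uv=np.atleast_2d(uv).astype(float);R,p=campose(c,st)
    d=np.stack([(uv[:,0]-c["cx"])/c["fx"],-(uv[:,1]-c["cy"])/c["fy"],-np.ones(len(uv))],-1)@R.T
    return p+d*((z-p[2])/d[:,2])[:,None]
def crop(c,box,f,name):
    a,b,w,h=box;cv2.imwrite(name,cv2.resize(np.asarray(c["color"])[b:b+h,a:a+w,::-1],None,fx=f,fy=f,interpolation=cv2.INTER_CUBIC))
E
python3 - <<'E'
from h import *
a=load("a_scene.npz");b=load("a_side.npz")
crop(a,(110,170,230,130),3.4,"pics/b_scene.png");crop(b,(180,160,140,150),4,"pics/b_side.png")
P=cloud(a);Q=cloud(b)
for uv in[(165,210),(291,205),(253,192),(175,255),(200,268),(275,215)]:print("sc",uv,P[uv[1],uv[0]].round(3))
for uv in[(231,232),(279,182),(207,190),(270,250),(205,255),(262,198)]:print("sd",uv,Q[uv[1],uv[0]].round(3))
E
```

```text
sc (165, 210) [0.565 0.135 0.1  ]
sc (291, 205) [ 0.482 -0.098  0.074]
sc (253, 192) [ 0.647 -0.138  0.034]
sc (175, 255) [0.49  0.162 0.053]
sc (200, 268) [0.457 0.135 0.033]
sc (275, 215) [ 0.515 -0.087  0.042]
sd (231, 232) [0.558 0.137 0.1  ]
sd (279, 182) [ 0.49  -0.103  0.083]
sd (207, 190) [ 0.653 -0.145  0.035]
sd (270, 250) [0.494 0.112 0.052]
sd (205, 255) [0.609 0.111 0.033]
sd (262, 198) [ 0.525 -0.102  0.044]
```

View pics/b_scene.png

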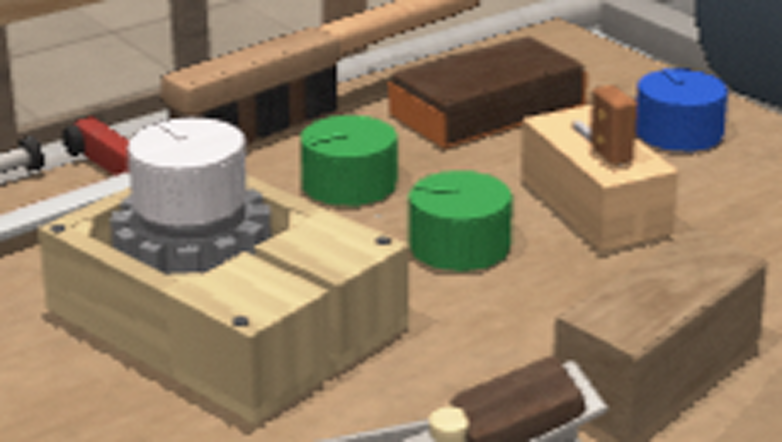

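View pics/b_side.png

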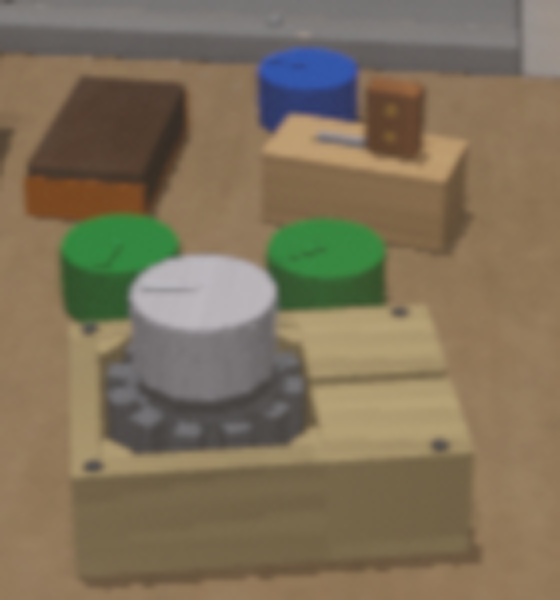

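Request:
{"fn": "carry_out", "kwargs": {
  "grip": [0,0,0,0,0,0,0,0,0,0,0],
  "slide": [
    [35,-35,-4],
    [35,-35,-4],
    [35,-35,-4],
    [35,-35,-4],
    [35,-35,-4],
    [35,-35,-4],
    [35,-35,-4],
    [35,-35,-4],
    [35,-35,-4],
    [35,-35,-4],
    [30,-30,-4]
  ],
  "twist": [
    [0,0,0],
    [0,0,0],
    [0,0,0],
    [0,0,0],
    [0,0,0],
    [0,0,0],
    [0,0,0],
    [0,0,0],
    [0,0,0],
    [0,0,0],
    [0,0,0]
  ]
}}

```text
time_s: 1.25
position: [0.4413, -0.1019, 0.263]
tcp_rot: [[0.947, 0.321, -0.0], [0.321, -0.947, 0.001], [0.0, -0.001, -1.0]]
force: [0.7, -0.5, 0.0]
opening: 0.501
```

Request:
{"fn": "carry_out", "kwargs": {
  "grip": [0,0,0],
  "slide": [
    [0,0,0],
    [0,0,0],
    [0,0,0]
  ],
  "twist": [
    [0,0,0.13],
    [0,0,0.13],
    [0,0,0.07]
  ]
}}

```text
time_s: 1.55
position: [0.443, -0.0945, 0.2634]
tcp_rot: [[1.0, -0.003, 0.001], [-0.003, -1.0, 0.002], [0.001, -0.002, -1.0]]
force: [-0.4, 0.3, -0.8]
opening: 0.5
```

```bash
cat > snap.py <<'E'
import sys,pickle
from rig import bot
import cv2
from h import *
tag=sys.argv[1]
for n in sys.argv[2:]:
    s=bot.read_state();c=bot.capture(n);cv2.imwrite(f"pics/{tag}_{n}.png",c["color"][:,:,::-1])
    pickle.dump((s,c),open(f"{tag}_{n}.pkl","wb"))
print(s["time_s"],s["position"].round(4),s["tcp_rot"].round(3).tolist(),s["force"].round(2),s["moment"].round(2),s["opening"])
E
python3 snap.py c wrist
```

```text
1.55 [ 0.443  -0.0945  0.2634] [[1.0, -0.003, 0.001], [-0.003, -1.0, 0.002], [0.001, -0.002, -1.0]] [-0.37  0.31 -0.75] [-0.01  0.01  0.01] 0.4995018660545708
```

View pics/c_wrist.png

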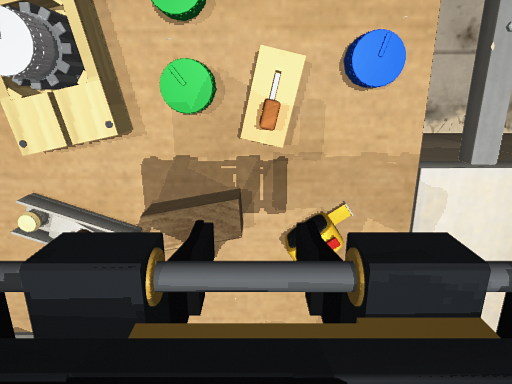

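The wrist view shows the rest at (272,95), the handle at (270,115), the steel plate at (277,85) and part of the holder with its slot at (60,110). The sanding block isn't in this view.

Run:
```python
import pickle
from h import *
s,c=pickle.load(open("c_wrist.pkl","rb"))
P=cloud(c,s);crop(c,(210,30,120,130),4.5,"pics/c_crop.png")
sub=np.zeros(P.shape[:2],bool);sub[30:160,225:320]=1
m=sub&(abs(P[...,2]-.042)<.008)
print("z rest",np.median(P[m][:,2]))
hsv=cv2.cvtColor(c["color"],cv2.COLOR_RGB2HSV)
for nm,mm,z in[("rest",m,.042),("handle",sub&(abs(P[...,2]-.082)<.006),.082)]:
    cs,_=cv2.findContours(mm.astype(np.uint8),cv2.RETR_EXTERNAL,cv2.CHAIN_APPROX_NONE)
    k=max(cs,key=cv2.contourArea)[:,0]
    W=ray(c,k,z,s)[:,:2]
    r=cv2.minAreaRect((W*1000).astype(np.float32));print(nm,r,len(k), P[mm][:,:3].mean(0).round(4),np.median(P[mm][:,2]))
print(hsv[115,270],hsv[85,277],hsv[60,265])
# steel plate
st=sub&(hsv[...,1]<40)&(hsv[...,2]>110)
k=cv2.findNonZero(st.astype(np.uint8))[:,0];W=ray(c,k,.042,s)[:,:2]*1000
print("steel",len(k),cv2.minAreaRect(W.astype(np.float32)))
```

```text
z rest 0.04204612088671475
rest ((507.29827880859375, -112.45702362060547), (49.98663330078125, 101.98611450195312), 76.97728729248047) 270 [ 0.5117 -0.1132  0.0421] 0.04204612088671475
handle ((492.01104736328125, -108.65876770019531), (15.88370132446289, 29.770904541015625), 77.4382553100586) 81 [ 0.4922 -0.1087  0.0816] 0.08170039282434968
[ 13 174 204] [165   2 226] [ 27  74 247]
steel 137 ((520.1146850585938, -115.52670288085938), (5.605666160583496, 28.07011604309082), 76.27626037597656)
```

View pics/c_crop.png

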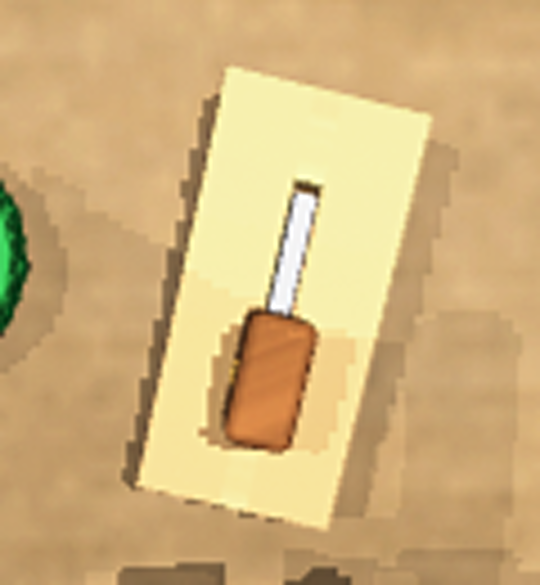

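The zoomed crop shows the handle and steel plate upright in the rest. The measured sizes (16x30 and 50x102 mm) match those given, and the yaw is about -13°. Next I'll look at the holder from above.

Request:
{"fn": "carry_out", "kwargs": {
  "grip": [0,0,0,0,0,0],
  "slide": [
    [4,-42,0],
    [4,-42,0],
    [4,-42,0],
    [4,-42,0],
    [4,-42,0],
    [0,0,0]
  ],
  "twist": [
    [0,0,0],
    [0,0,0],
    [0,0,0],
    [0,0,0],
    [0,0,0],
    [0,0,0]
  ]
}}

```text
time_s: 2.2
position: [0.4659, 0.1196, 0.2632]
tcp_rot: [[1.0, -0.004, 0.003], [-0.004, -1.0, 0.001], [0.003, -0.001, -1.0]]
force: [-0.2, -0.7, -0.0]
opening: 0.501
```

```bash
python3 snap.py d wrist
```

```text
2.2 [0.4659 0.1196 0.2632] [[1.0, -0.004, 0.003], [-0.004, -1.0, 0.001], [0.003, -0.001, -1.0]] [-0.17 -0.71 -0.04] [ 0.01  0.04 -0.  ] 0.5006141225830905
```

View pics/d_wrist.png

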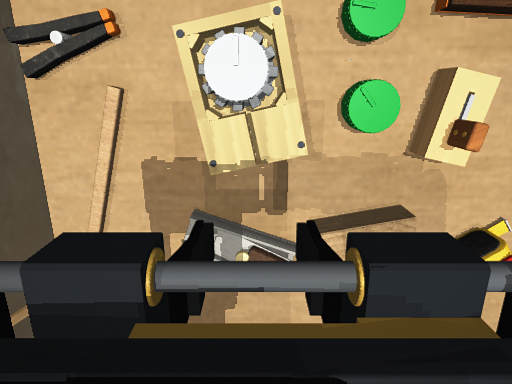

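Run:
```python
import pickle
from h import *
s,c=pickle.load(open("d_wrist.pkl","rb"))
P=cloud(c,s);crop(c,(165,0,155,180),3.3,"pics/d_crop.png")
sub=np.zeros(P.shape[:2],bool);sub[0:185,165:325]=1
hsv=cv2.cvtColor(c["color"],cv2.COLOR_RGB2HSV)
m=sub&(abs(P[...,2]-.05)<.005)
cs,_=cv2.findContours(m.astype(np.uint8),cv2.RETR_EXTERNAL,cv2.CHAIN_APPROX_NONE)
k=max(cs,key=cv2.contourArea)[:,0];print(k.min(0),k.max(0))
W=ray(c,k,.05,s)[:,:2]*1000;print("holder",cv2.minAreaRect(W.astype(np.float32)),np.median(P[m][:,2]))
m2=sub&(abs(P[...,2]-.098)<.006)
cs,_=cv2.findContours(m2.astype(np.uint8),cv2.RETR_EXTERNAL,cv2.CHAIN_APPROX_NONE)
k=max(cs,key=cv2.contourArea)[:,0]
W=ray(c,k,.098,s)[:,:2]*1000;print("cap",cv2.minEnclosingCircle(W.astype(np.float32)),cv2.fitEllipse(W.astype(np.float32)),np.median(P[m2][:,2]))
# ridge dark pixels in cap
g=c["color"].astype(int).min(-1);m3=cv2.erode(m2.astype(np.uint8),np.ones((5,5)))>0
print(np.percentile(g[m3],[1,3,5,10,50]))
m3&=g<200
k=cv2.findNonZero(m3.astype(np.uint8))[:,0];W=ray(c,k,.098,s)[:,:2]*1000
print("ridge",len(k),cv2.fitLine(W.astype(np.float32),cv2.DIST_L2,0,.01,.01).ravel(),W.min(0),W.max(0))
# slot: deep pixels in depth  between x
R=sub&(P[...,2]<.03)&(P[...,2]>.003)
R[:105]=0;R[165:]=0;R[:,:235]=0;R[:,:]&=(np.arange(512)<275)
k=cv2.findNonZero(R.astype(np.uint8))
print("slot n",None if k is None else len(k))
for r in range(110,165,6):
    print(r,[ (u,int(P[r,u,2]*1000)) for u in range(238,272,2)])
```

```text
[172   0] [307 174]
holder ((535.9527587890625, 132.82089233398438), (161.9806671142578, 113.99850463867188), 12.013123512268066) 0.050021283327546684
cap ((559.3475341796875, 137.6443634033203), 30.14769172668457) ((559.4013671875, 137.6288604736328), (58.77421188354492, 59.05497741699219), 48.92872619628906) 0.09831189952455405
[220. 245. 246. 246. 246.]
ridge 19 [ 9.9132240e-01 -1.3145289e-01  5.7433710e+02  1.3560555e+02] [561.48209456 134.95926825] [583.66002538 139.03499576]
slot n 399
110 [(238, 54), (240, 56), (242, 51), (244, 8), (246, 8), (248, 6), (250, 8), (252, 26), (254, 33), (256, 43), (258, 49), (260, 49), (262, 50), (264, 50), (266, 50), (268, 50), (270, 50)]
116 [(238, 49), (240, 48), (242, 50), (244, 49), (246, 15), (248, 9), (250, 6), (252, 51), (254, 49), (256, 49), (258, 50), (260, 49), (262, 50), (264, 49), (266, 49), (268, 50), (270, 49)]
122 [(238, 51), (240, 49), (242, 49), (244, 50), (246, 49), (248, 7), (250, 6), (252, 7), (254, 50), (256, 49), (258, 49), (260, 49), (262, 50), (264, 49), (266, 50), (268, 50), (270, 50)]
128 [(238, 49), (240, 49), (242, 50)
[... 587 characters left out ...]
 50), (248, 50), (250, 49), (252, 33), (254, 9), (256, 8), (258, 49), (260, 50), (262, 50), (264, 50), (266, 50), (268, 49), (270, 49)]
152 [(238, 49), (240, 49), (242, 50), (244, 51), (246, 49), (248, 50), (250, 51), (252, 50), (254, 13), (256, 8), (258, 8), (260, 50), (262, 49), (264, 49), (266, 48), (268, 51), (270, 51)]
158 [(238, 50), (240, 50), (242, 48), (244, 51), (246, 50), (248, 51), (250, 49), (252, 49), (254, 49), (256, -1), (258, 0), (260, 1), (262, 48), (264, 50), (266, 50), (268, 49), (270, 49)]
164 [(238, 49), (240, 49), (242, 49), (244, 49), (246, 51), (248, 48), (250, 49), (252, 49), (254, 51), (256, 0), (258, 0), (260, 0), (262, 0), (264, 0), (266, 0), (268, -1), (270, 0)]
```

View pics/d_crop.png

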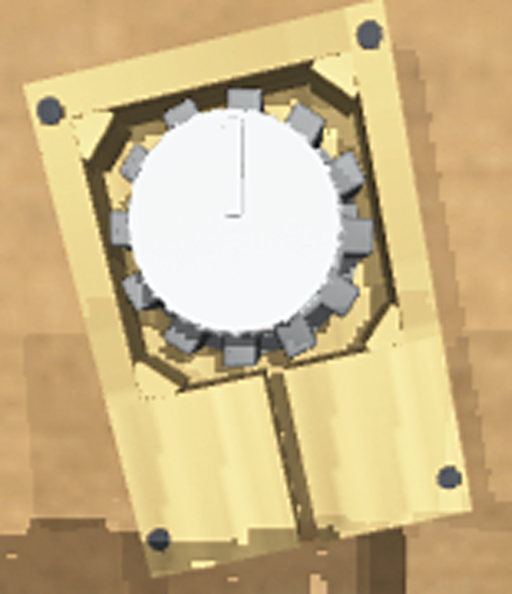

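The crop shows the holder at yaw about +12°, and the origin derived from it (559.4,137.8) agrees with the measured cap centre. A jar groove faces the slot. The ridge points along world +x, so the cap angle is about -12°. Going back to the blade.

Request:
{"fn": "carry_out", "kwargs": {
  "grip": [0,0,0,0,0,0,0,0],
  "slide": [
    [5,45,0],
    [5,45,0],
    [5,45,0],
    [5,45,5],
    [5,46,10],
    [0,0,20],
    [0,0,20],
    [0,0,20]
  ],
  "twist": [
    [0,0,0],
    [0,0,0],
    [0,0,0],
    [0,0,0],
    [0,0,0],
    [0,0,0.11],
    [0,0,0.11],
    [0,0,0]
  ]
}}

```text
time_s: 3.05
position: [0.491, -0.1298, 0.1885]
tcp_rot: [[0.973, -0.232, 0.01], [-0.232, -0.973, -0.01], [0.012, 0.007, -1.0]]
force: [-0.7, 0.1, -0.2]
opening: 0.501
```

```bash
cat > go.py <<'E'
# go.py x y z yaw : remaining displacement in current tool axes (mm) and turn about tool z
import sys
from rig import bot
import numpy as np
x,y,z,yaw=map(float,sys.argv[1:5])
s=bot.read_state();R=s["tcp_rot"];a=np.radians(yaw)
Rt=np.array([[np.cos(a),np.sin(a),0],[np.sin(a),-np.cos(a),0],[0,0,-1]])
import cv2
print("t",s["time_s"],"pos",s["position"].round(4),"slide mm",(R.T@(np.array([x,y,z])-s["position"])*1000).round(1),"twist",cv2.Rodrigues(R.T@Rt)[0].ravel().round(3),"F",s["force"].round(1),"M",s["moment"].round(2),"open",round(s["opening"],3),"q6",s["joint_positions"].round(1))
E
python3 go.py .492 -.1087 .049 -12.8
```

```text
t 3.05 pos [ 0.491  -0.1298  0.1885] slide mm [ -5.5 -21.8 139.3] twist [ 0.007 -0.012 -0.011] F [-0.7  0.1 -0.2] M [ 0.07 -0.03  0.02] open 0.501 q6 [-27.3  23.7 101.3  -0.3  54.2  76.3]
```

Request:
{"fn": "carry_out", "kwargs": {
  "grip": [0,0,0,0],
  "slide": [
    [-5,-21,20],
    [0,0,25],
    [0,0,20],
    [0,0,0]
  ],
  "twist": [
    [0.007,-0.012,-0.011],
    [0,0,0],
    [0,0,0],
    [0,0,0]
  ]
}}

```text
time_s: 3.45
position: [0.4866, -0.1148, 0.1187]
tcp_rot: [[0.974, -0.227, -0.007], [-0.227, -0.974, 0.001], [-0.007, 0.001, -1.0]]
force: [0.4, 0.5, -0.4]
opening: 0.502
```

```bash
python3 go.py .492 -.1087 .049 -12.8; python3 snap.py e wrist
```

```text
t 3.45 pos [ 0.4866 -0.1148  0.1187] slide mm [ 4.3 -7.2 69.7] twist [ 0.001  0.007 -0.006] F [ 0.4  0.5 -0.4] M [0.07 0.05 0.03] open 0.502 q6 [-26.   30.1 105.2  -0.2  45.1  77.3]
3.45 [ 0.4866 -0.1148  0.1187] [[0.974, -0.227, -0.007], [-0.227, -0.974, 0.001], [-0.007, 0.001, -1.0]] [ 0.44  0.51 -0.44] [0.07 0.05 0.03] 0.501628122019763
```

View pics/e_wrist.png

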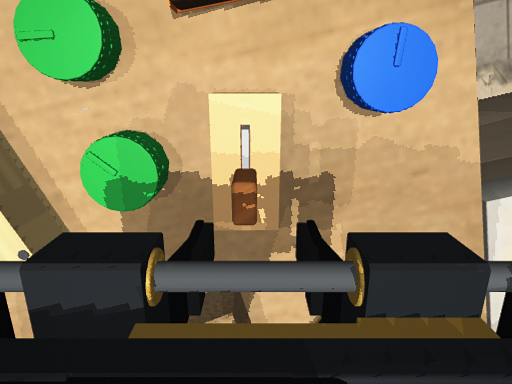

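The handle is at (244,195), left of the finger centreline at about 255. That agrees with the -7 mm correction computed.

Request:
{"fn": "carry_out", "kwargs": {
  "grip": [0,0,0,0],
  "slide": [
    [4,-7,10],
    [0,0,10],
    [0,0,10],
    [0,0,0]
  ],
  "twist": [
    [0,0.007,-0.006],
    [0,0,0],
    [0,0,0],
    [0,0,0]
  ]
}}

```text
time_s: 3.9
position: [0.4954, -0.1116, 0.0904]
tcp_rot: [[0.975, -0.223, 0.008], [-0.223, -0.975, -0.005], [0.009, 0.003, -1.0]]
force: [-0.6, 0.3, -0.2]
opening: 0.499
```

```bash
python3 go.py .492 -.1087 .049 -12.8
```

```text
t 3.9 pos [ 0.4954 -0.1116  0.0904] slide mm [-4.3 -2.3 41.4] twist [ 0.003 -0.009 -0.001] F [-0.6  0.3 -0.2] M [ 0.06  0.   -0.02] open 0.499 q6 [-2.530e+01  3.320e+01  1.058e+02 -1.000e-01  4.040e+01  7.770e+01]
```

Request:
{"fn": "carry_out", "kwargs": {
  "grip": [0,0],
  "slide": [
    [-4,-2,10],
    [0,0,0]
  ],
  "twist": [
    [0.003,-0.008,0],
    [0,0,0]
  ]
}}

```text
time_s: 4.1
position: [0.4919, -0.1086, 0.0798]
tcp_rot: [[0.975, -0.222, 0.001], [-0.222, -0.975, -0.0], [0.001, 0.0, -1.0]]
force: [-0.4, -0.7, 1.1]
opening: 0.498
```

```bash
python3 go.py .492 -.1087 .049 -12.8
```

```text
t 4.1 pos [ 0.4919 -0.1086  0.0798] slide mm [ 0.1  0.1 30.8] twist [ 0.    -0.001 -0.001] F [-0.4 -0.7  1.1] M [0.04 0.03 0.01] open 0.498 q6 [-25.2  34.2 106.4   0.   39.3  77.6]
```

Request:
{"fn": "carry_out", "kwargs": {
  "grip": [0],
  "slide": [
    [0,0,0]
  ],
  "twist": [
    [0,0,0]
  ]
}}

```text
time_s: 4.2
position: [0.492, -0.1085, 0.0797]
tcp_rot: [[0.975, -0.222, 0.001], [-0.222, -0.975, -0.0], [0.001, 0.0, -1.0]]
force: [-0.2, -0.1, -0.2]
opening: 0.499
```

```bash
python3 go.py .492 -.1087 .049 -12.8
```

```text
t 4.2 pos [ 0.492  -0.1085  0.0797] slide mm [-0.   0.2 30.7] twist [ 0.    -0.001 -0.   ] F [-0.2 -0.1 -0.2] M [ 0.05  0.05 -0.04] open 0.499 q6 [-25.2  34.2 106.4   0.   39.3  77.6]
```

Request:
{"fn": "carry_out", "kwargs": {
  "grip": [0,0,0,0,0],
  "slide": [
    [0,0,8],
    [0,0,8],
    [0,0,8],
    [0,0,6],
    [0,0,0]
  ],
  "twist": [
    [0,0,0],
    [0,0,0],
    [0,0,0],
    [0,0,0],
    [0,0,0]
  ]
}}

```text
time_s: 4.7
position: [0.4924, -0.1086, 0.0473]
tcp_rot: [[0.975, -0.222, 0.002], [-0.222, -0.975, -0.001], [0.002, 0.0, -1.0]]
force: [-0.1, -0.1, 0.6]
opening: 0.496
```

```bash
python3 go.py .492 -.1087 .049 -12.8
```

```text
t 4.7 pos [ 0.4924 -0.1086  0.0473] slide mm [-0.3  0.2 -1.7] twist [ 0.    -0.002 -0.   ] F [-0.1 -0.1  0.6] M [0.01 0.01 0.04] open 0.496 q6 [-25.2  37.8 107.2   0.   34.9  77.6]
```

Request:
{"fn": "carry_out", "kwargs": {
  "grip": [0,-1,-1,-1,-1,-1,-1,-1],
  "slide": [
    [0,0,-2],
    [0,0,0],
    [0,0,0],
    [0,0,0],
    [0,0,0],
    [0,0,0],
    [0,0,0],
    [0,0,0]
  ],
  "twist": [
    [0,-0.002,0],
    [0,0,0],
    [0,0,0],
    [0,0,0],
    [0,0,0],
    [0,0,0],
    [0,0,0],
    [0,0,0]
  ]
}}

```text
time_s: 5.5
position: [0.4927, -0.1087, 0.0499]
tcp_rot: [[0.975, -0.222, 0.001], [-0.222, -0.975, -0.001], [0.001, 0.001, -1.0]]
force: [-0.4, -0.3, -1.1]
opening: 0.183
```

```bash
python3 go.py .492 -.1087 .049 -12.8
```

```text
t 5.5 pos [ 0.4927 -0.1087  0.0499] slide mm [-0.7  0.1  0.9] twist [ 0.001 -0.001 -0.   ] F [-0.4 -0.3 -1.1] M [0.04 0.04 0.01] open 0.183 q6 [-25.1  37.5 107.1  -0.   35.4  77.7]
```

Opening 0.183 is about 16 mm, so the blade is gripped. Lifting.

Request:
{"fn": "carry_out", "kwargs": {
  "grip": [-1,-1,-1,-1,-1,-1,-1],
  "slide": [
    [0,0,-8],
    [0,0,-12],
    [0,0,-15],
    [0,0,-15],
    [0,0,-15],
    [0,0,-15],
    [0,0,0]
  ],
  "twist": [
    [0,0,0],
    [0,0,0],
    [0,0,0],
    [0,0,0],
    [0,0,0],
    [0,0,0],
    [0,0,0]
  ]
}}

```text
time_s: 6.2
position: [0.4925, -0.1086, 0.1372]
tcp_rot: [[0.975, -0.222, 0.002], [-0.222, -0.975, -0.001], [0.002, 0.001, -1.0]]
force: [-0.2, -0.1, -0.8]
opening: 0.185
```

```bash
python3 go.py .482 .121 .13 12
```

```text
t 6.2 pos [ 0.4925 -0.1086  0.1372] slide mm [ -61.1 -221.5    6.9] twist [ 0.001 -0.002 -0.433] F [-0.2 -0.1 -0.8] M [0.03 0.01 0.05] open 0.185 q6 [-25.1  28.4 104.1  -0.   47.4  77.7]
```

Request:
{"fn": "carry_out", "kwargs": {
  "grip": [-1,-1,-1,-1,-1,-1,-1,-1,-1],
  "slide": [
    [-7,-25,0],
    [-7,-25,0],
    [-7,-25,0],
    [-7,-25,0],
    [-7,-25,0],
    [-7,-25,0],
    [-7,-25,0],
    [-5,-18,0],
    [0,0,0]
  ],
  "twist": [
    [0,0,0],
    [0,0,0],
    [0,0,0],
    [0,0,0],
    [0,0,0],
    [0,0,0],
    [0,0,0],
    [0,0,0],
    [0,0,0]
  ]
}}

```text
time_s: 7.1
position: [0.4816, 0.0974, 0.1373]
tcp_rot: [[0.974, -0.225, 0.004], [-0.225, -0.974, -0.003], [0.004, 0.002, -1.0]]
force: [-0.8, 0.2, 0.1]
opening: 0.18
```

Request:
{"fn": "carry_out", "kwargs": {
  "grip": [-1,-1,-1,-1,-1,-1],
  "slide": [
    [0,0,0],
    [0,0,0],
    [0,0,0],
    [0,0,0],
    [0,0,0],
    [0,0,0]
  ],
  "twist": [
    [0,0,-0.085],
    [0,0,-0.085],
    [0,0,-0.085],
    [0,0,-0.085],
    [0,0,-0.085],
    [0,0,0]
  ]
}}

```text
time_s: 7.7
position: [0.4802, 0.0944, 0.1365]
tcp_rot: [[0.977, 0.214, 0.001], [0.214, -0.977, -0.005], [0.0, 0.005, -1.0]]
force: [-0.1, -0.2, -0.5]
opening: 0.184
```

```bash
python3 go.py .482 .121 .13 12
```

```text
t 7.7 pos [0.4802 0.0944 0.1365] slide mm [  7.4 -25.7   6.3] twist [ 0.005 -0.     0.006] F [-0.1 -0.2 -0.5] M [-0.03  0.   -0.01] open 0.184 q6 [ -1.8  27.6 106.1  -0.4  46.2  76.2]
```

Request:
{"fn": "carry_out", "kwargs": {
  "grip": [-1,-1,-1,-1],
  "slide": [
    [3,-9,0],
    [3,-9,0],
    [2,-8,0],
    [0,0,0]
  ],
  "twist": [
    [0.005,0,0.006],
    [0,0,0],
    [0,0,0],
    [0,0,0]
  ]
}}

```text
time_s: 8.1
position: [0.483, 0.1227, 0.1363]
tcp_rot: [[0.98, 0.201, -0.0], [0.201, -0.98, 0.0], [-0.0, -0.0, -1.0]]
force: [0.6, 0.5, -0.9]
opening: 0.182
```

```bash
python3 go.py .482 .121 .13 12; python3 snap.py f wrist scene side
python3 - <<'E'
import pickle
from h import *
crop(pickle.load(open("f_scene.pkl","rb"))[1],(90,160,170,130),4.5,"pics/f_s.png")
crop(pickle.load(open("f_side.pkl","rb"))[1],(180,130,150,180),3.3,"pics/f_d.png")
E
```

```text
t 8.1 pos [0.483  0.1227 0.1363] slide mm [-1.3  1.4  6.3] twist [-0.     0.    -0.007] F [ 0.6  0.5 -0.9] M [ 0.02 -0.   -0.03] open 0.182 q6 [  1.4  28.2 104.9   0.   46.9  79.8]
8.2 [0.4829 0.122  0.1363] [[0.98, 0.201, -0.0], [0.201, -0.98, -0.0], [-0.0, 0.0, -1.0]] [ 0.17 -0.51 -1.04] [ 0.02 -0.   -0.04] 0.18390489176113636
```

View pics/f_wrist.png

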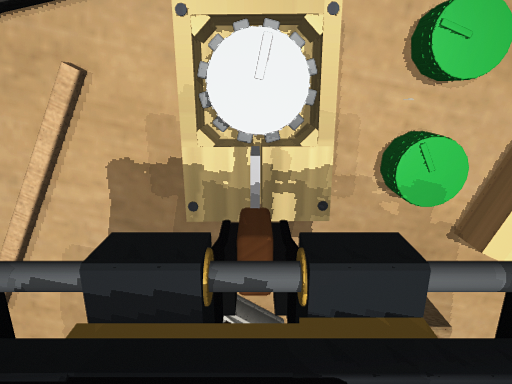

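View pics/f_s.png

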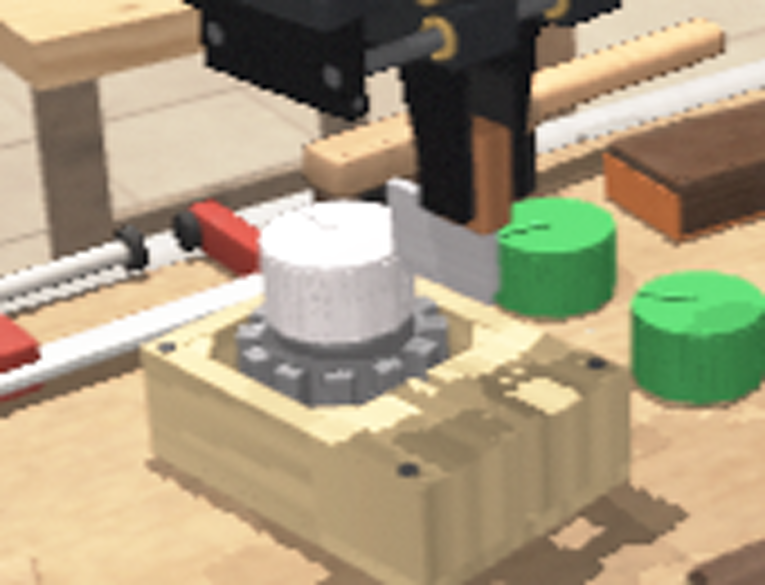

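View pics/f_d.png

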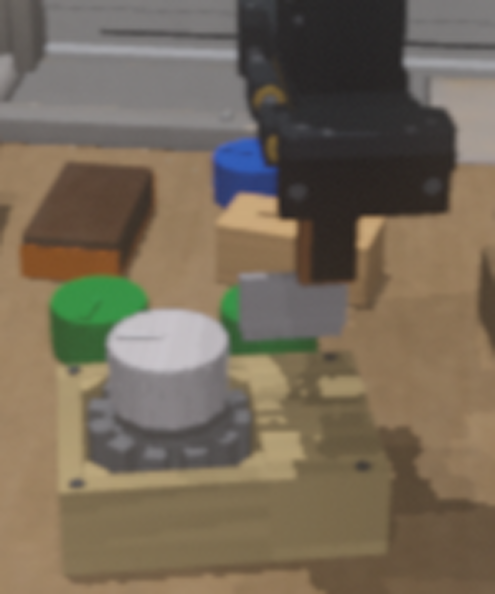

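The blade is held upright and the plate points along the slot. In the wrist view the plate is at (256,180) and the slot's visible part is at (256,140). I'll check the alignment numerically.

Run:
```python
import pickle
from h import *
s,c=pickle.load(open("f_wrist.pkl","rb"));P=cloud(c,s)
hsv=cv2.cvtColor(c["color"],cv2.COLOR_RGB2HSV)
sub=np.zeros(P.shape[:2],bool);sub[135:212,235:275]=1
st=sub&(hsv[...,1]<50)&(hsv[...,2]>100)&(P[...,2]>.09)
k=cv2.findNonZero(st.astype(np.uint8))[:,0];print(len(k),k.min(0),k.max(0),np.median(P[st][:,2]))
W=ray(c,k,.1284,s);T=(W-s["position"])@s["tcp_rot"]*1000
print("plate in tool xy",cv2.minAreaRect(T[:,:2].astype(np.float32)),T.min(0),T.max(0))
m=(abs(P[...,2]-.05)<.005);m[225:]=0;m[:,:165]=0;m[:,350:]=0
cs,_=cv2.findContours(m.astype(np.uint8),cv2.RETR_EXTERNAL,cv2.CHAIN_APPROX_NONE)
W=P[m][:,:2]*1000;r=cv2.minAreaRect(ray(c,max(cs,key=cv2.contourArea)[:,0],.05,s)[:,:2].astype(np.float32)*1000);print(r)
m2=(abs(P[...,2]-.098)<.006);m2[140:]=0
cs,_=cv2.findContours(m2.astype(np.uint8),cv2.RETR_EXTERNAL,cv2.CHAIN_APPROX_NONE)
W=ray(c,max(cs,key=cv2.contourArea)[:,0],.098,s)[:,:2]*1000;print("cap",cv2.minEnclosingCircle(W.astype(np.float32)))
h=np.zeros(P.shape[:2],bool);h[200:300,230:280]=1
h&=(abs(P[...,2]-.168)<.008)&(hsv[...,0]<20)&(hsv[...,1]>100)
k=cv2.findNonZero(h.astype(np.uint8))
if k is not None:
  T=(ray(c,k[:,0],.1684,s)-s["position"])@s["tcp_rot"]*1000;print("handle",cv2.minAreaRect(T[:,:2].astype(np.float32)),T.min(0),T.max(0))
```

```text
524 [250 147] [259 207] 0.1324708624157055
plate in tool xy ((29.565189361572266, -0.8385276794433594), (32.67079544067383, 4.857285022735596), 0.16969840228557587) [13.2370551  -3.31554128  7.89325068] [45.90618737  1.54348038  7.89566524]
((534.35986328125, 132.38929748535156), (158.47848510742188, 114.04023742675781), 11.988542556762695)
cap ((559.614013671875, 137.74237060546875), 29.99151611328125)
handle ((1.0598278045654297, -0.6949567794799805), (15.836527824401855, 34.73666000366211), 89.06143951416016) [-16.17647789  -8.76155904 -32.10672128] [ 18.40239201   7.50674139 -32.10211333]
```

Run:
```python
import pickle
from h import *
s,c=pickle.load(open("d_wrist.pkl","rb"));P=cloud(c,s)
L=[]
for r in range(116,160,2):
    row=P[r,238:272,2]*1000; u=np.where(row<40)[0]+238
    if len(u)>1: L.append([(u.min()+u.max())/2,r])
W=ray(c,np.array(L),.05,s)[:,:2]*1000
l=cv2.fitLine(W.astype(np.float32),cv2.DIST_HUBER,0,.01,.01).ravel();print(l,np.degrees(np.arctan2(l[1],l[0])))
a=np.radians(12);o=np.array([559.5,137.7]);print("lateral of slot from line thru o:",((W-o)@np.array([-np.sin(a),np.cos(a)])).round(2))
# 'f': where handle/plate should go
a=np.radians(12);ex=np.array([np.cos(a),np.sin(a)]);tgt=o-79*ex;print("handle tgt",tgt)
R=np.array([[np.cos(a),np.sin(a)],[np.sin(a),-np.cos(a)]])
print("TCP tgt",tgt-R@np.array([.5,-.8]))
```

```text
[9.7821081e-01 2.0761412e-01 4.8418195e+02 1.2156857e+02] 11.982571
lateral of slot from line thru o: [-0.49 -0.03 -0.1  -0.17  0.31 -0.31  0.16 -0.45  0.02 -0.6  -0.12  0.36
 -0.26  0.22 -0.41  0.07 -0.55 -0.07  0.41 -0.22  0.27 -0.36]
handle tgt [482.22633954 121.27497643]
TCP tgt [481.90359509 120.3885025 ]
```

```bash
python3 go.py .4819 .1204 .0579 12
```

```text
t 8.25 pos [0.4829 0.1217 0.1363] slide mm [-1.2  1.1 78.4] twist [ 0.     0.    -0.008] F [ 0.2  0.2 -0.8] M [-0.04  0.06  0.01] open 0.18 q6 [  1.3  28.2 104.9  -0.   46.9  79.7]
```

Request:
{"fn": "carry_out", "kwargs": {
  "grip": [-1,-1,-1,-1,-1,-1],
  "slide": [
    [-1.2,1.1,8],
    [0,0,9],
    [0,0,9],
    [0,0,8],
    [0,0,4],
    [0,0,0]
  ],
  "twist": [
    [0,0,-0.008],
    [0,0,0],
    [0,0,0],
    [0,0,0],
    [0,0,0],
    [0,0,0]
  ]
}}

```text
time_s: 8.85
position: [0.481, 0.1195, 0.094]
tcp_rot: [[0.978, 0.208, -0.003], [0.208, -0.978, -0.001], [-0.003, -0.0, -1.0]]
force: [-0.5, 0.0, -1.9]
opening: 0.186
```

```bash
python3 go.py .4819 .1204 .0579 12; python3 snap.py g wrist
```

```text
t 8.85 pos [0.481  0.1195 0.094 ] slide mm [ 1.1 -0.7 36.1] twist [-0.     0.003 -0.   ] F [-0.5  0.  -1.9] M [0.01 0.01 0.01] open 0.186 q6 [  1.   32.4 106.9  -0.   40.9  79.1]
8.85 [0.481  0.1195 0.094 ] [[0.978, 0.208, -0.003], [0.208, -0.978, -0.001], [-0.003, -0.0, -1.0]] [-0.54  0.03 -1.87] [0.01 0.01 0.01] 0.18631731895299125
```

View pics/g_wrist.png

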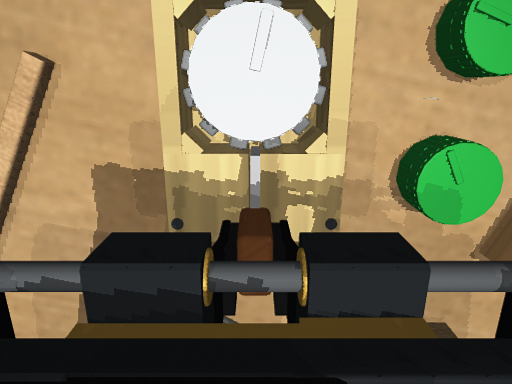

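The plate at (255,175) lines up with the slot at (255,150), just above the holder's top. I'll correct the last millimetre and push in gently.

Request:
{"fn": "carry_out", "kwargs": {
  "grip": [-1,-1,-1,-1,-1],
  "slide": [
    [1.1,-0.7,0],
    [0,0,4],
    [0,0,4],
    [0,0,4],
    [0,0,0]
  ],
  "twist": [
    [0,0.003,0],
    [0,0,0],
    [0,0,0],
    [0,0,0],
    [0,0,0]
  ]
}}

```text
time_s: 9.4
position: [0.4832, 0.1206, 0.0821]
tcp_rot: [[0.978, 0.208, 0.003], [0.208, -0.978, 0.0], [0.003, 0.0, -1.0]]
force: [-0.3, -1.5, -0.5]
opening: 0.182
```

```bash
python3 go.py .4819 .1204 .0579 12
```

```text
t 9.4 pos [0.4832 0.1206 0.0821] slide mm [-1.4 -0.1 24.2] twist [ 0.    -0.003  0.   ] F [-0.3 -1.5 -0.5] M [ 0.02  0.06 -0.03] open 0.182 q6 [  1.1  33.7 107.2   0.   38.9  79.1]
```

Request:
{"fn": "carry_out", "kwargs": {
  "grip": [-1,-1,-1,-1,-1],
  "slide": [
    [-1.4,0,4],
    [0,0,5],
    [0,0,5],
    [0,0,5],
    [0,0,0]
  ],
  "twist": [
    [0,-0.003,0],
    [0,0,0],
    [0,0,0],
    [0,0,0],
    [0,0,0]
  ]
}}

```text
time_s: 9.9
position: [0.4818, 0.1203, 0.0613]
tcp_rot: [[0.978, 0.208, 0.0], [0.208, -0.978, -0.0], [0.0, 0.0, -1.0]]
force: [-0.2, 0.6, -1.7]
opening: 0.181
```

```bash
python3 go.py .4819 .1204 .0579 12
```

```text
t 9.9 pos [0.4818 0.1203 0.0613] slide mm [ 0.2 -0.1  3.4] twist [ 0. -0. -0.] F [-0.2  0.6 -1.7] M [-0.01  0.02  0.01] open 0.181 q6 [  1.1  35.9 107.9  -0.   36.2  79.2]
```

Request:
{"fn": "carry_out", "kwargs": {
  "grip": [-1,-1,-1,-1],
  "slide": [
    [0,0,2],
    [0,0,1.5],
    [0,0,1],
    [0,0,1]
  ],
  "twist": [
    [0,0,0],
    [0,0,0],
    [0,0,0],
    [0,0,0]
  ]
}}

```text
time_s: 10.3
position: [0.4818, 0.1203, 0.0578]
tcp_rot: [[0.978, 0.208, 0.001], [0.208, -0.978, -0.001], [0.001, 0.001, -1.0]]
force: [-0.8, -1.1, 7.8]
opening: 0.181
```

```bash
python3 go.py .4819 .1204 .0579 12; python3 snap.py i scene side
python3 - <<'E'
import pickle
from h import *
crop(pickle.load(open("i_scene.pkl","rb"))[1],(90,160,170,130),4.5,"pics/i_s.png")
crop(pickle.load(open("i_side.pkl","rb"))[1],(180,130,150,180),3.3,"pics/i_d.png")
E
```

```text
t 10.3 pos [0.4818 0.1203 0.0578] slide mm [ 0.1 -0.1 -0.1] twist [ 0.001 -0.001  0.   ] F [-0.8 -1.1  7.8] M [0.   0.34 0.  ] open 0.181 q6 [ 1.10e+00  3.63e+01  1.08e+02 -1.00e-01  3.56e+01  7.92e+01]
10.35 [0.4818 0.1202 0.0578] [[0.978, 0.208, 0.001], [0.208, -0.978, -0.001], [0.001, 0.001, -1.0]] [-2.06 -0.94  7.66] [-0.    0.35 -0.04] 0.18052670379504232
```

View pics/i_d.png

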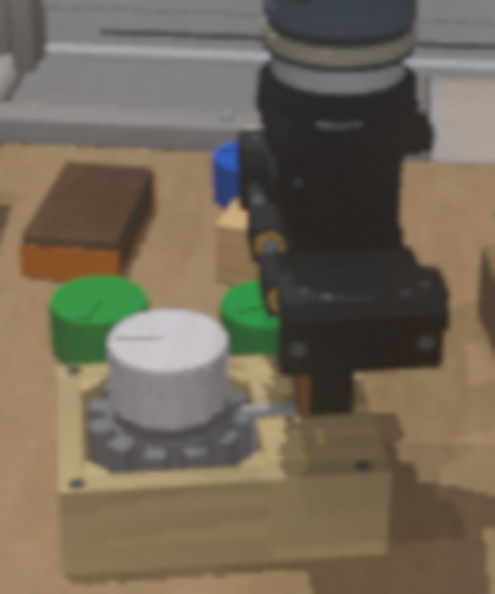

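View pics/i_s.png

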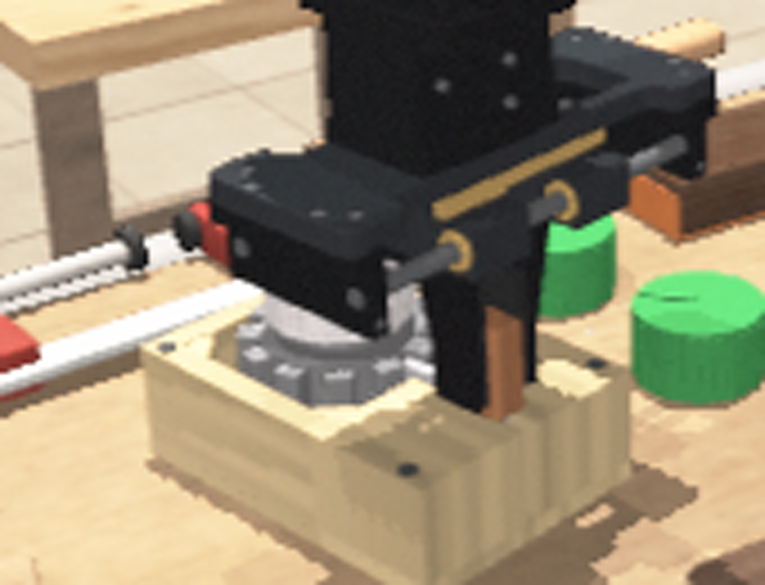

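The TCP height (57.8 mm) matches the computed home height (57.9), with about 8 N of contact, so the handle is seated on the holder top. The side view shows the plate in the slot at about (270,410). Releasing now.

Request:
{"fn": "carry_out", "kwargs": {
  "grip": [-0.2,-0.2,-0.2,-0.2],
  "slide": [
    [0,0,0],
    [0,0,0],
    [0,0,0],
    [0,0,0]
  ],
  "twist": [
    [0,0,0],
    [0,0,0],
    [0,0,0],
    [0,0,0]
  ]
}}

```text
time_s: 10.8
position: [0.4828, 0.1203, 0.0586]
tcp_rot: [[0.978, 0.208, 0.004], [0.208, -0.978, -0.001], [0.003, 0.001, -1.0]]
force: [0.7, 0.4, -0.7]
opening: 0.381
```

Request:
{"fn": "carry_out", "kwargs": {
  "grip": [-0.2,-0.2,-0.2,0,0.5,1,1],
  "slide": [
    [0,0,-5],
    [0,0,-10],
    [0,0,-20],
    [0,0,-30],
    [0,0,-30],
    [0,0,-10],
    [0,0,0]
  ],
  "twist": [
    [0,0,0],
    [0,0,0],
    [0,0,0],
    [0,0,0],
    [0,0,0],
    [0,0,0],
    [0,0,0]
  ]
}}

```text
time_s: 11.5
position: [0.482, 0.1203, 0.1694]
tcp_rot: [[0.978, 0.208, 0.003], [0.208, -0.978, -0.0], [0.002, 0.001, -1.0]]
force: [-0.5, -1.1, -0.7]
opening: 0.674
```

```bash
python3 go.py .5596 .1368 .17 -25; python3 snap.py j wrist scene
python3 - <<'E'
import pickle
from h import *
crop(pickle.load(open("j_scene.pkl","rb"))[1],(90,160,170,130),4.5,"pics/j_s.png")
E
```

```text
t 11.5 pos [0.482  0.1203 0.1694] slide mm [79.3  0.  -0.4] twist [ 0.    -0.003  0.646] F [-0.5 -1.1 -0.7] M [0.06 0.02 0.02] open 0.674 q6 [  1.1  24.9 103.5  -0.   51.4  79.1]
11.55 [0.4818 0.1203 0.1687] [[0.978, 0.208, 0.002], [0.208, -0.978, -0.001], [0.001, 0.001, -1.0]] [-0.19 -0.38  0.39] [-0.06 -0.03 -0.02] 0.7224679284657817
```

View pics/j_wrist.png

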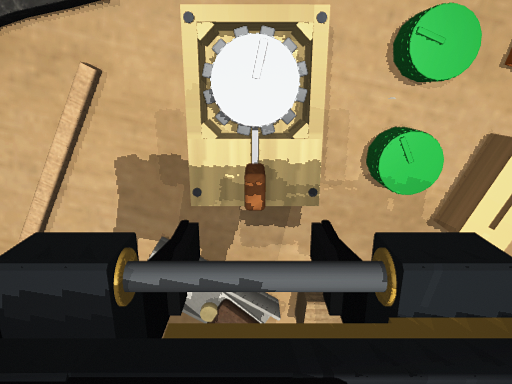

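View pics/j_s.png

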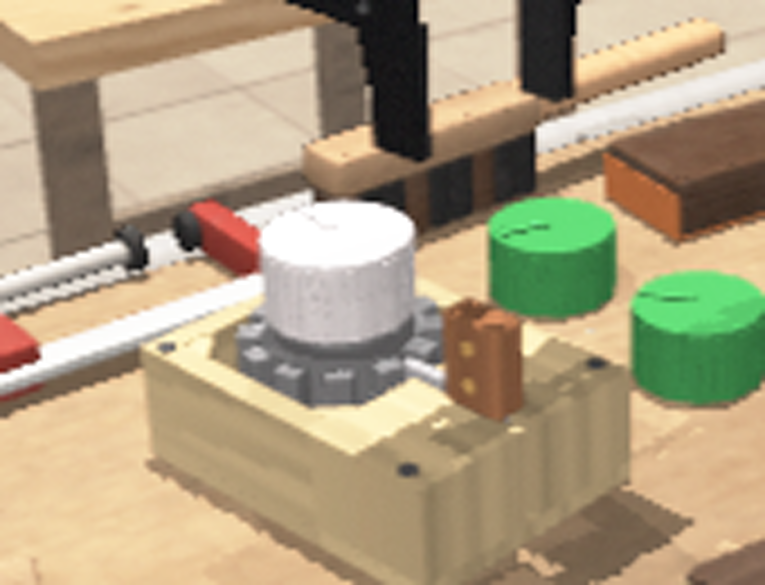

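The blade is standing home: plate in the slot at (255,145) and handle at (256,185), seated on the holder. Now a precise reading of the cap, handle and ridge.

Run:
```python
import pickle
from h import *
s,c=pickle.load(open("j_wrist.pkl","rb"));P=cloud(c,s)
m2=(abs(P[...,2]-.098)<.006);m2[140:]=0;m2[:,:180]=0;m2[:,330:]=0
cs,_=cv2.findContours(m2.astype(np.uint8),cv2.RETR_EXTERNAL,cv2.CHAIN_APPROX_NONE)
W=ray(c,max(cs,key=cv2.contourArea)[:,0],.098,s)[:,:2]*1000;cc,r=cv2.minEnclosingCircle(W.astype(np.float32));print("cap",cc,r)
h=np.zeros(P.shape[:2],bool);h[155:215,235:280]=1
hm=h&(abs(P[...,2]-.09)<.006);k=cv2.findNonZero(hm.astype(np.uint8))[:,0];W=ray(c,k,.09,s)[:,:2]*1000
rr=cv2.minAreaRect(W.astype(np.float32));print("handle",rr,np.median(P[hm][:,2]),"dist",np.hypot(*(np.array(rr[0])-cc)))
g=cv2.cvtColor(c["color"],cv2.COLOR_RGB2GRAY);crop(c,(195,20,130,130),5,"pics/j_cap.png")
e=cv2.erode(m2.astype(np.uint8),np.ones((9,9)))>0
d=e&(g<235);k=cv2.findNonZero(d.astype(np.uint8))[:,0];W=ray(c,k,.098,s)[:,:2]*1000-np.array(cc)
print(len(k),cv2.minAreaRect(W.astype(np.float32)))
mean=W.mean(0);print("ridge angle world",np.degrees(np.arctan2(mean[1],mean[0])),mean)
```

```text
cap (559.5140380859375, 137.7201690673828) 30.048294067382812
handle ((482.2662353515625, 121.35859680175781), (29.360647201538086, 15.706267356872559), 11.554970741271973) 0.08980793004030585 dist 78.96153540992084
55 ((14.049046516418457, -0.3483550548553467), (5.846022129058838, 22.8265380859375), 89.7060546875)
ridge angle world -4.87698038432579 [15.23054041 -1.29955401]
```

View pics/j_cap.png

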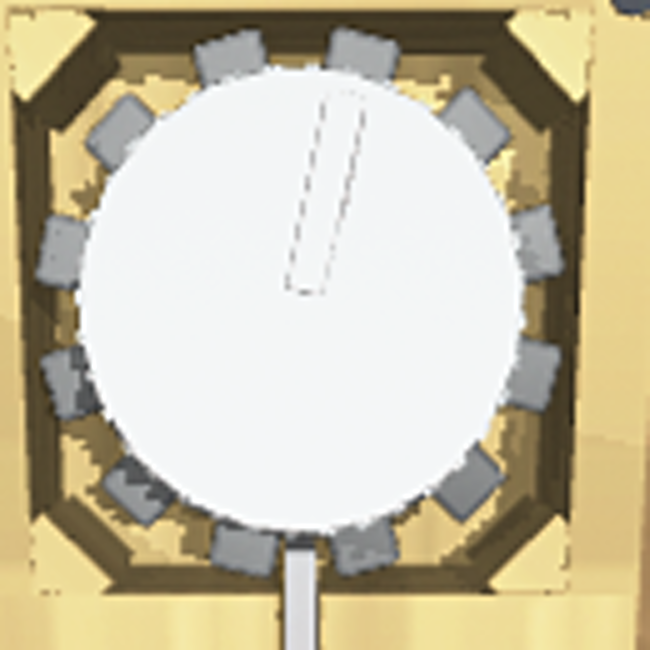

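The handle centre is 79.0 mm from the axis and its top is at z = 0.090, so the blade is exactly home. The ridge points at about 0° world, which is -12° relative to the jar. Moving over the cap at yaw -25.

Request:
{"fn": "carry_out", "kwargs": {
  "grip": [1,1,1,1,1,1],
  "slide": [
    [18,0,0],
    [18,0,0],
    [18,0,0],
    [14,0,0],
    [6,0,0],
    [0,0,0]
  ],
  "twist": [
    [0,0,0],
    [0,0,0],
    [0,0,0],
    [0,0,0],
    [0,0,0],
    [0,0,0]
  ]
}}

```text
time_s: 12.2
position: [0.5483, 0.1356, 0.1572]
tcp_rot: [[0.978, 0.207, -0.022], [0.207, -0.978, -0.002], [-0.022, -0.003, -1.0]]
force: [-0.2, -0.7, -1.2]
opening: 0.999
```

Request:
{"fn": "carry_out", "kwargs": {
  "grip": [1,1,1,1,1,1,1],
  "slide": [
    [0,0,0],
    [0,0,0],
    [0,0,0],
    [0,0,0],
    [0,0,0],
    [0,0,0],
    [0,0,0]
  ],
  "twist": [
    [0,0,0.108],
    [0,0,0.108],
    [0,0,0.108],
    [0,0,0.108],
    [0,0,0.108],
    [0,0,0.1],
    [0,0,0]
  ]
}}

```text
time_s: 12.9
position: [0.5373, 0.1345, 0.1507]
tcp_rot: [[0.897, -0.44, -0.043], [-0.441, -0.898, -0.003], [-0.037, 0.022, -0.999]]
force: [-0.0, 0.6, -0.7]
opening: 1.001
```

```bash
python3 go.py .5596 .1368 .064 -25
```

```text
t 12.9 pos [0.5373 0.1345 0.1507] slide mm [ 22.2 -13.8  85.6] twist [ 0.021  0.038 -0.02 ] F [-0.   0.6 -0.7] M [ 0.07 -0.03 -0.02] open 1.001 q6 [ 2.500e+00  3.120e+01  9.450e+01 -1.000e-01  5.680e+01  1.187e+02]
```

Request:
{"fn": "carry_out", "kwargs": {
  "grip": [1,1,1,1],
  "slide": [
    [8,-5,-5],
    [8,-5,-5],
    [5,-3,0],
    [0,0,0]
  ],
  "twist": [
    [0.01,0.018,-0.01],
    [0.01,0.018,-0.01],
    [0,0,0],
    [0,0,0]
  ]
}}

```text
time_s: 13.3
position: [0.563, 0.1372, 0.1603]
tcp_rot: [[0.909, -0.416, -0.0], [-0.416, -0.909, -0.0], [-0.0, 0.0, -1.0]]
force: [-0.2, -0.4, -0.2]
opening: 0.999
```

```bash
python3 go.py .5596 .1368 .064 -25
```

```text
t 13.3 pos [0.563  0.1372 0.1603] slide mm [-2.9  1.8 96.3] twist [0.    0.    0.007] F [-0.2 -0.4 -0.2] M [0.1  0.04 0.02] open 0.999 q6 [  2.7  31.2  92.2  -0.   56.5 117.3]
```

Request:
{"fn": "carry_out", "kwargs": {
  "grip": [1,1,1,1,1],
  "slide": [
    [-3,2,10],
    [0,0,12],
    [0,0,12],
    [0,0,8],
    [0,0,0]
  ],
  "twist": [
    [0,0,0.007],
    [0,0,0],
    [0,0,0],
    [0,0,0],
    [0,0,0]
  ]
}}

```text
time_s: 13.8
position: [0.5578, 0.1365, 0.1134]
tcp_rot: [[0.906, -0.422, -0.004], [-0.422, -0.906, -0.0], [-0.003, 0.002, -1.0]]
force: [-0.1, -0.2, 0.3]
opening: 1.004
```

```bash
python3 go.py .5596 .1368 .064 -25; python3 snap.py k scene side;  python3 - <<'E'
import pickle
from h import *
crop(pickle.load(open("k_scene.pkl","rb"))[1],(90,160,170,130),4.5,"pics/k_s.png")
crop(pickle.load(open("k_side.pkl","rb"))[1],(180,130,150,180),3.3,"pics/k_d.png")
E
```

```text
t 13.8 pos [0.5578 0.1365 0.1134] slide mm [ 1.7 -1.1 49.4] twist [0.002 0.003 0.   ] F [-0.1 -0.2  0.3] M [ 0.04  0.01 -0.01] open 1.004 q6 [  2.6  34.8  94.8  -0.   50.5 117.6]
13.85 [0.558  0.1365 0.1138] [[0.906, -0.422, -0.003], [-0.422, -0.906, -0.0], [-0.003, 0.002, -1.0]] [-0.21 -0.08 -0.09] [0.07 0.11 0.  ] 0.9989590451385925
```

View pics/k_s.png

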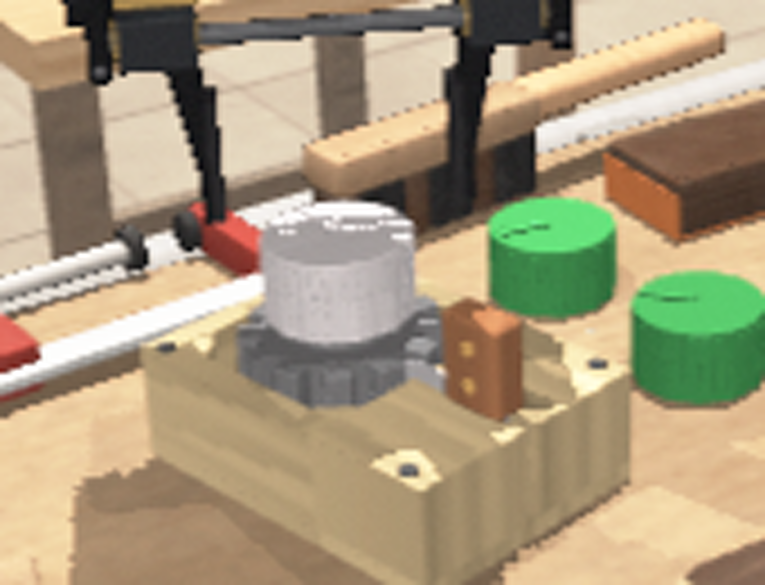

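View pics/k_d.png

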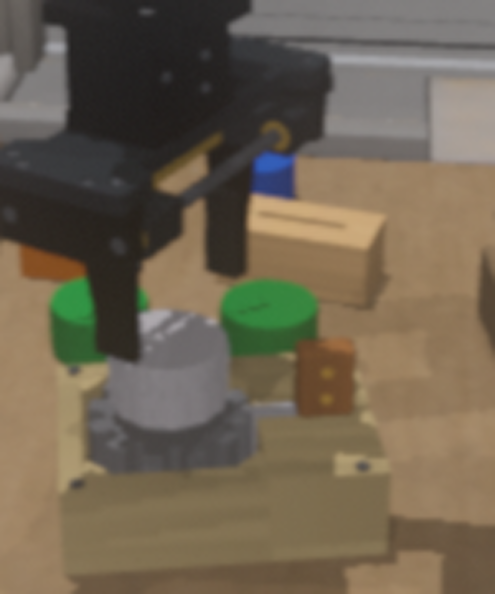

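The fingers straddle the cap symmetrically and the blade stays home. Descending.

Request:
{"fn": "carry_out", "kwargs": {
  "grip": [1,1,1,1,1,1],
  "slide": [
    [1.6,-1,6],
    [0,0,9],
    [0,0,9],
    [0,0,9],
    [0,0,6],
    [0,0,0]
  ],
  "twist": [
    [0.002,0.003,0],
    [0,0,0],
    [0,0,0],
    [0,0,0],
    [0,0,0],
    [0,0,0]
  ]
}}

```text
time_s: 14.5
position: [0.5619, 0.1369, 0.073]
tcp_rot: [[0.906, -0.422, 0.005], [-0.422, -0.906, 0.0], [0.004, -0.002, -1.0]]
force: [0.2, -0.6, -1.0]
opening: 1.001
```

```bash
python3 go.py .5596 .1368 .064 -25
```

```text
t 14.5 pos [0.5619 0.1369 0.073 ] slide mm [-2.1  1.1  9. ] twist [-0.002 -0.004  0.   ] F [ 0.2 -0.6 -1. ] M [0.05 0.02 0.02] open 1.001 q6 [  2.6  38.5  95.9   0.   45.3 117.6]
```

Request:
{"fn": "carry_out", "kwargs": {
  "grip": [1,1,1,1],
  "slide": [
    [-1.5,0.8,3],
    [0,0,3],
    [0,0,2],
    [0,0,0]
  ],
  "twist": [
    [-0.001,-0.003,0],
    [0,0,0],
    [0,0,0],
    [0,0,0]
  ]
}}

```text
time_s: 14.9
position: [0.5603, 0.1368, 0.0645]
tcp_rot: [[0.906, -0.422, 0.002], [-0.422, -0.906, 0.001], [0.002, -0.002, -1.0]]
force: [-0.5, -0.7, -0.3]
opening: 0.998
```

```bash
python3 go.py .5596 .1368 .064 -25
```

```text
t 14.9 pos [0.5603 0.1368 0.0645] slide mm [-0.6  0.4  0.5] twist [-0.002 -0.002  0.   ] F [-0.5 -0.7 -0.3] M [0.06 0.   0.01] open 0.998 q6 [2.600e+00 3.930e+01 9.620e+01 1.000e-01 4.440e+01 1.175e+02]
```

Request:
{"fn": "carry_out", "kwargs": {
  "grip": [-1,-1,-1,-1,-1,-1],
  "slide": [
    [-0.5,0.3,0],
    [0,0,0],
    [0,0,0],
    [0,0,0],
    [0,0,0],
    [0,0,0]
  ],
  "twist": [
    [-0.002,-0.002,0],
    [0,0,0],
    [0,0,0],
    [0,0,0],
    [0,0,0],
    [0,0,0]
  ]
}}

```text
time_s: 15.5
position: [0.5606, 0.1376, 0.0652]
tcp_rot: [[0.906, -0.423, 0.002], [-0.423, -0.906, 0.001], [0.001, -0.002, -1.0]]
force: [-0.2, -0.4, -0.2]
opening: 0.681
```

```bash
python3 go.py .5596 .1368 .064 -25
```

```text
t 15.5 pos [0.5606 0.1376 0.0652] slide mm [-0.6  1.2  1.2] twist [-0.002 -0.001 -0.   ] F [-0.2 -0.4 -0.2] M [-0.14  0.04 -0.01] open 0.681 q6 [2.700e+00 3.920e+01 9.610e+01 1.000e-01 4.450e+01 1.176e+02]
```

Request:
{"fn": "carry_out", "kwargs": {
  "grip": [-1,-1,-1,-1,-1],
  "slide": [
    [0,0,0],
    [0,0,0],
    [0,0,0],
    [0,0,0],
    [0,0,0]
  ],
  "twist": [
    [0,0,0],
    [0,0,-0.05],
    [0,0,-0.06],
    [0,0,-0.06],
    [0,0,-0.06]
  ]
}}

```text
time_s: 16.0
position: [0.5605, 0.1372, 0.0652]
tcp_rot: [[0.98, -0.199, 0.001], [-0.199, -0.98, 0.001], [0.001, -0.001, -1.0]]
force: [-0.1, 0.6, 0.5]
opening: 0.681
```

```bash
python3 go.py .5606 .1376 .0652 45
```

```text
t 16.0 pos [0.5605 0.1372 0.0652] slide mm [ 0.  -0.5 -0. ] twist [-0.    -0.001 -0.985] F [-0.1  0.6  0.5] M [ 0.1   0.07 -0.22] open 0.681 q6 [  2.6  39.2  96.1   0.   44.5 104.1]
```

```bash
python3 snap.py l scene wrist side;  python3 - <<'E'
import pickle
from h import *
crop(pickle.load(open("l_scene.pkl","rb"))[1],(120,190,90,80),8,"pics/l_s.png")
crop(pickle.load(open("l_side.pkl","rb"))[1],(190,200,110,100),7,"pics/l_d.png")
E
```

```text
16.1 [0.5605 0.1372 0.0652] [[0.98, -0.201, 0.001], [-0.201, -0.98, 0.0], [0.001, -0.001, -1.0]] [-0.07  1.06 -1.25] [ 0.   -0.01 -0.03] 0.677354321019659
```

View pics/l_s.png

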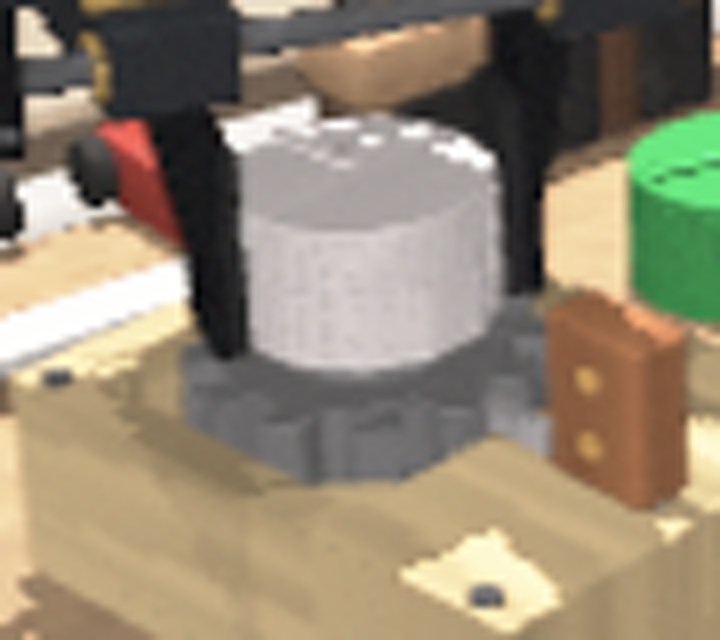

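View pics/l_wrist.png

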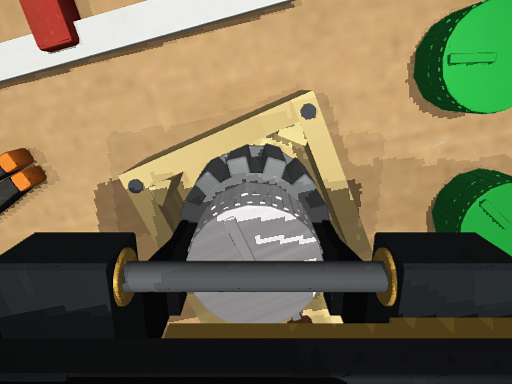

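View pics/l_d.png

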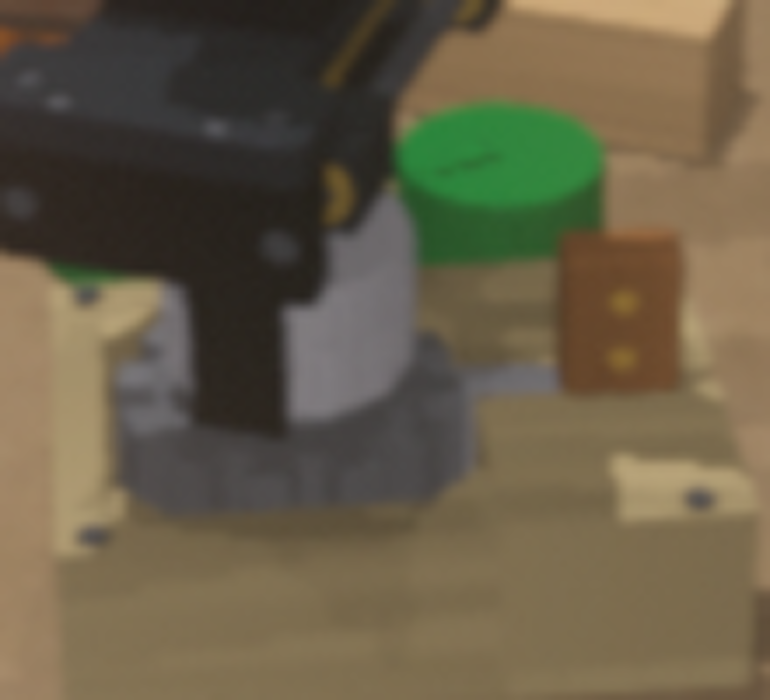

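The wrist view shows the ridge edges at about (230,240). I'll measure its angle in the tool frame (grip started with +25°) to see whether the cap follows the gripper.

```bash
cat > ridge.py <<'E'
import pickle,sys
from h import *
s,c=pickle.load(open(sys.argv[1]+"_wrist.pkl","rb"))
crop(c,(180,190,150,140),5,"pics/"+sys.argv[1]+"_r.png")
for a,b in [tuple(map(float,p.split(','))) for p in sys.argv[2:]]:
    pass
pts=[tuple(map(float,p.split(','))) for p in sys.argv[2:]]
if pts:
    W=ray(c,np.array(pts),s["position"][2]+.033,s);T=(W-s["position"])@s["tcp_rot"]*1000
    print(T.round(1)); d=T[1]-T[0]; a=-np.degrees(np.arctan2(d[1],d[0])); yaw=np.degrees(np.arctan2(s["tcp_rot"][1,0],s["tcp_rot"][0,0]))
    print("ridge rel tool",a,"tool yaw",yaw,"ridge world",a+yaw,"rel holder",a+yaw-12)
E
python3 ridge.py l
```

```text
(no output)
```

View pics/l_r.png

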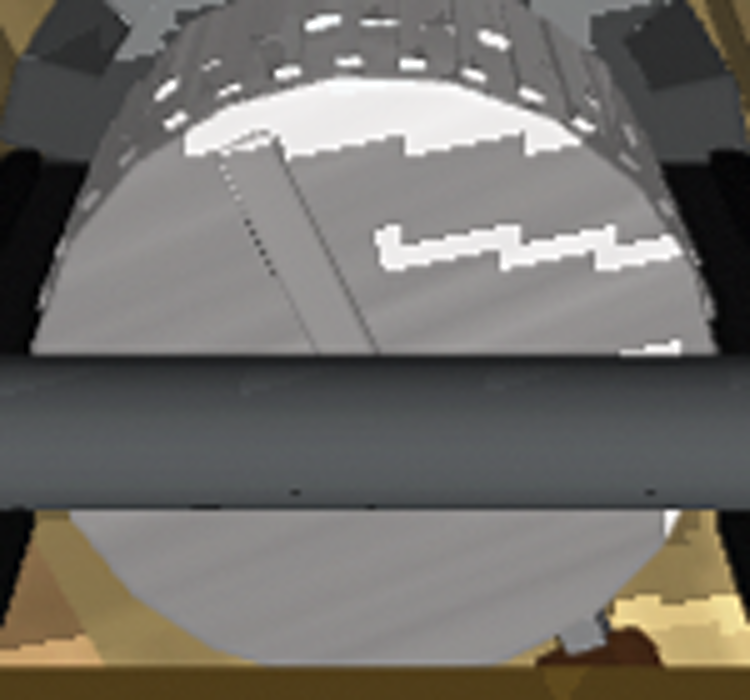

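```bash
python3 ridge.py l 243.6,260.4 224.4,221; python3 ridge.py l 256,260.4 235,218
```

```text
[[  3.5  -4.7 -33. ]
 [ 21.7 -12.6 -33. ]]
ridge rel tool 23.22966318555273 tool yaw -11.351397916563906 ridge world 11.878265268988825 rel holder -0.12173473101117516
[[  3.5   0.6 -33. ]
 [ 23.1  -8.1 -33. ]]
ridge rel tool 24.073478456096776 tool yaw -11.351397916563906 ridge world 12.72208053953287 rel holder 0.72208053953287
```

The cap follows without slip: about 0° relative to the holder, from -12°. Continuing.

Request:
{"fn": "carry_out", "kwargs": {
  "grip": [-1,-1,-1,-1,-1,-1,-1],
  "slide": [
    [0,0,0],
    [0,0,0],
    [0,0,0],
    [0,0,0],
    [0,0,0],
    [0,0,0],
    [0,0,0]
  ],
  "twist": [
    [0,0,-0.06],
    [0,0,-0.06],
    [0,0,-0.06],
    [0,0,-0.06],
    [0,0,-0.06],
    [0,0,-0.06],
    [0,0,-0.06]
  ]
}}

```text
time_s: 16.85
position: [0.5605, 0.1364, 0.0652]
tcp_rot: [[0.976, 0.217, 0.001], [0.217, -0.976, 0.0], [0.001, -0.0, -1.0]]
force: [0.5, 0.0, -0.5]
opening: 0.679
```

```bash
python3 go.py .5606 .1372 .0652 45
```

```text
t 16.85 pos [0.5605 0.1364 0.0652] slide mm [ 0.3 -0.7 -0. ] twist [ 0.    -0.001 -0.566] F [ 0.5  0.  -0.5] M [ 0.01 -0.07 -0.18] open 0.679 q6 [ 2.6 39.2 96.2  0.  44.5 80. ]
```

Request:
{"fn": "carry_out", "kwargs": {
  "grip": [-1,-1,-1,-1,-1,-1],
  "slide": [
    [0,-0.4,0],
    [0,0,0],
    [0,0,0],
    [0,0,0],
    [0,0,0],
    [0,0,0]
  ],
  "twist": [
    [0,0,-0.06],
    [0,0,-0.06],
    [0,0,-0.06],
    [0,0,-0.06],
    [0,0,-0.06],
    [0,0,-0.06]
  ]
}}

```text
time_s: 17.45
position: [0.5614, 0.1356, 0.0669]
tcp_rot: [[0.835, 0.551, 0.003], [0.551, -0.835, -0.0], [0.002, 0.002, -1.0]]
force: [-0.4, -0.7, -1.1]
opening: 0.683
```

```bash
python3 go.py .5606 .1372 .0652 45; python3 snap.py m wrist scene; python3 ridge.py m;python3 - <<'E'
import pickle
from h import *
crop(pickle.load(open("m_scene.pkl","rb"))[1],(120,190,90,80),8,"pics/m_s.png")
E
```

```text
t 17.45 pos [0.5614 0.1356 0.0669] slide mm [ 0.2 -1.8  1.7] twist [ 0.002 -0.002 -0.202] F [-0.4 -0.7 -1.1] M [-0.02 -0.05  0.02] open 0.683 q6 [ 2.5 39.1 96.1 -0.1 44.7 59.1]
17.5 [0.5614 0.1356 0.0668] [[0.834, 0.552, 0.003], [0.552, -0.834, -0.001], [0.002, 0.002, -1.0]] [-0.79  0.32  5.15] [-0.04  0.14  0.02] 0.6803475928460176
```

View pics/m_r.png

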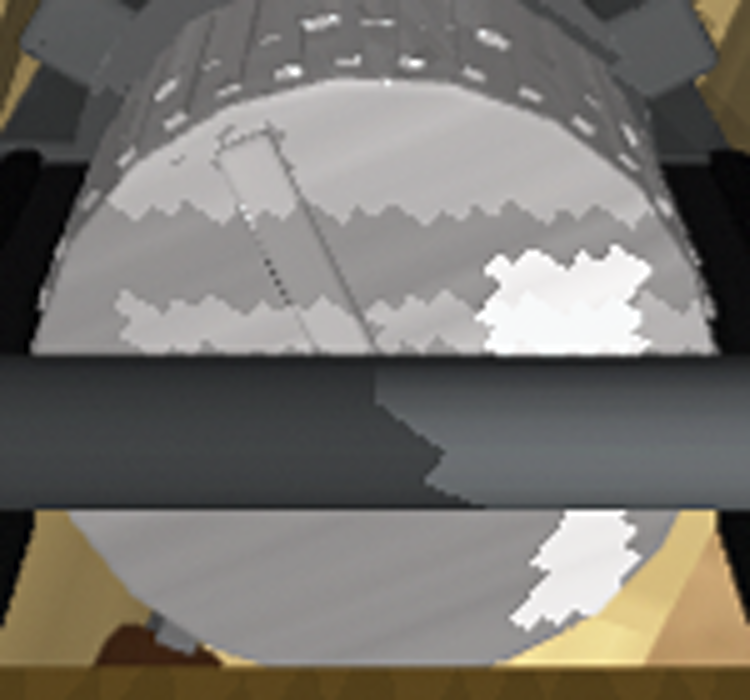

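View pics/m_s.png

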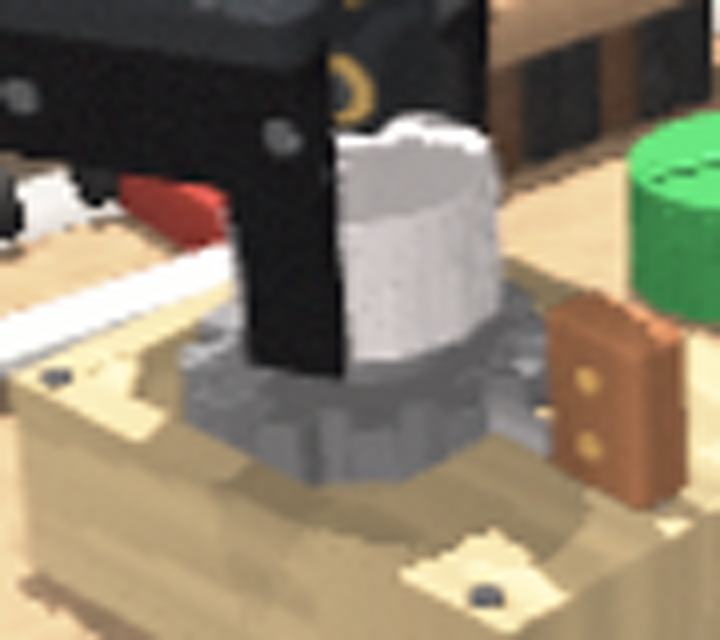

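The ridge is unchanged in the tool frame. The cap is at about 45° relative to the holder, has risen 1.7 mm and the turning moment is gone, so the thread has let go. I'll turn slightly further towards the middle of the free range, then lift.

Request:
{"fn": "carry_out", "kwargs": {
  "grip": [-1,-1,-1,-1],
  "slide": [
    [0,0,0],
    [0,0,0],
    [0,0,0],
    [0,0,0]
  ],
  "twist": [
    [0,0,-0.05],
    [0,0,-0.05],
    [0,0,-0.04],
    [0,0,0]
  ]
}}

```text
time_s: 17.95
position: [0.5614, 0.1353, 0.0668]
tcp_rot: [[0.753, 0.658, 0.003], [0.658, -0.753, -0.001], [0.002, 0.003, -1.0]]
force: [-0.8, 0.7, 1.2]
opening: 0.681
```

```bash
python3 go.py .5605 .1366 .1085 43
```

```text
t 17.95 pos [0.5614 0.1353 0.0668] slide mm [  0.2  -1.4 -41.7] twist [ 0.003 -0.002 -0.033] F [-0.8  0.7  1.2] M [ 0.05  0.01 -0.04] open 0.681 q6 [ 2.5 39.1 96.1 -0.1 44.6 51.5]
```

Request:
{"fn": "carry_out", "kwargs": {
  "grip": [-1,-1,-1,-1,-1],
  "slide": [
    [0,0,-2],
    [0,0,-3],
    [0,0,-3],
    [0,0,-3],
    [0,0,0]
  ],
  "twist": [
    [0.002,-0.001,0],
    [0,0,0],
    [0,0,0],
    [0,0,0],
    [0,0,0]
  ]
}}

```text
time_s: 18.45
position: [0.5603, 0.1349, 0.0778]
tcp_rot: [[0.756, 0.654, -0.002], [0.654, -0.756, -0.001], [-0.002, -0.0, -1.0]]
force: [-0.1, 1.1, 0.4]
opening: 0.681
```

```bash
python3 go.py .5614 .1353 .1085 41.1
```

```text
t 18.45 pos [0.5603 0.1349 0.0778] slide mm [  1.    0.4 -30.7] twist [-0.     0.002 -0.004] F [-0.1  1.1  0.4] M [-0.04 -0.02  0.01] open 0.681 q6 [ 2.5 38.1 95.8 -0.1 46.2 51.7]
```

Request:
{"fn": "carry_out", "kwargs": {
  "grip": [-1,-1,-1,-1,-1,-1,-1],
  "slide": [
    [0.8,-0.4,-3],
    [0,0,-5],
    [0,0,-5],
    [0,0,-6],
    [0,0,-6],
    [0,0,-4],
    [0,0,0]
  ],
  "twist": [
    [0,0.002,0],
    [0,0,0],
    [0,0,0],
    [0,0,0],
    [0,0,0],
    [0,0,0],
    [0,0,0]
  ]
}}

```text
time_s: 19.15
position: [0.5609, 0.1359, 0.11]
tcp_rot: [[0.757, 0.654, 0.001], [0.654, -0.757, 0.001], [0.001, 0.0, -1.0]]
force: [0.5, 0.3, -1.9]
opening: 0.68
```

```bash
python3 go.py .5605 .1366 .1085 41.1
```

```text
t 19.15 pos [0.5609 0.1359 0.11  ] slide mm [ 0.2 -0.8  1.5] twist [ 0.    -0.001 -0.005] F [ 0.5  0.3 -1.9] M [ 0.03 -0.    0.02] open 0.68 q6 [ 2.5 35.2 94.8  0.  50.  51.7]
```

Request:
{"fn": "carry_out", "kwargs": {
  "grip": [-1,-1,-1],
  "slide": [
    [0,0,0],
    [0,0,0],
    [0,0,0]
  ],
  "twist": [
    [0,0,0],
    [0,0,0],
    [0,0,0]
  ]
}}

```text
time_s: 19.45
position: [0.5607, 0.1358, 0.11]
tcp_rot: [[0.757, 0.654, 0.001], [0.654, -0.757, 0.001], [0.001, 0.0, -1.0]]
force: [0.2, -0.2, -1.2]
opening: 0.683
```

```bash
python3 go.py .5605 .1366 .1085 41.1; python3 snap.py n wrist scene side
python3 - <<'E'
import pickle
from h import *
c=pickle.load(open("n_scene.pkl","rb"))[1]
crop(c,(100,150,240,150),3.3,"pics/n_s.png")
d=pickle.load(open("n_side.pkl","rb"))[1]
crop(d,(180,150,140,160),3.7,"pics/n_d.png")
a=dict(np.load("a_scene.npz"));P=cloud(c);A=cloud(a);b=dict(np.load("a_side.npz"));Q=cloud(d);B=cloud(b)
dif=np.abs(c["color"][183:212,222:285].astype(int)-a["color"][183:212,222:285]).max(-1)
print("sanding block scene px changed",(dif>40).sum(),"side",(np.abs(d["color"][178:216,184:230].astype(int)-b["color"][178:216,184:230]).max(-1)>40).sum())
E
```

```text
t 19.45 pos [0.5607 0.1358 0.11  ] slide mm [ 0.4 -0.7  1.5] twist [ 0.    -0.001 -0.005] F [ 0.2 -0.2 -1.2] M [-0.03  0.   -0.01] open 0.683 q6 [ 2.5 35.2 94.8  0.  50.  51.7]
19.55 [0.5606 0.1359 0.1099] [[0.757, 0.654, 0.001], [0.654, -0.757, 0.001], [0.001, -0.0, -1.0]] [-0.41 -0.29 -1.29] [ 0.01 -0.    0.  ] 0.6820803376576764
sanding block scene px changed 767 side 376
```

View pics/n_s.png

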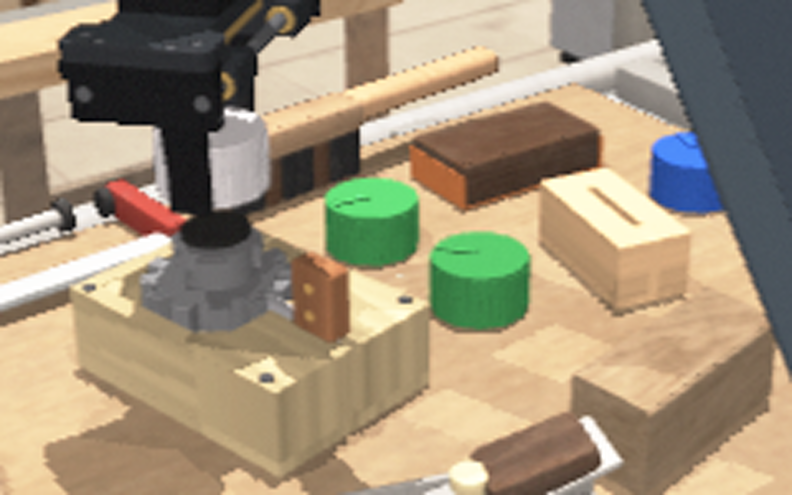

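View pics/n_d.png

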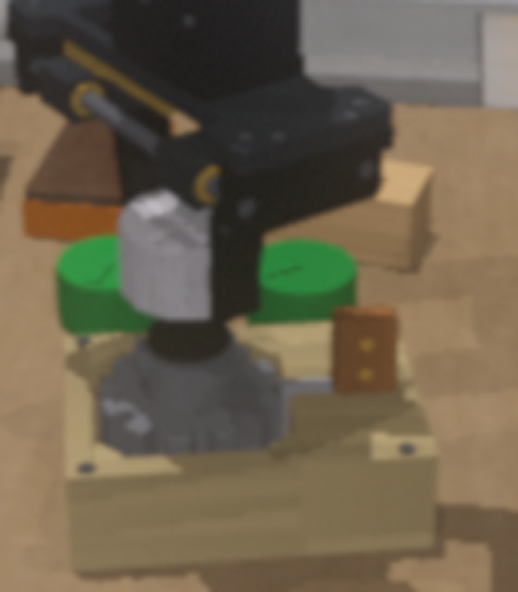

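View pics/n_wrist.png

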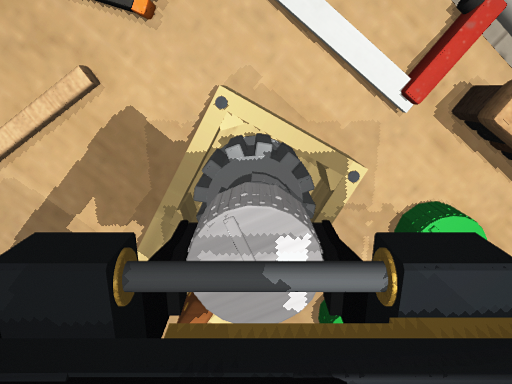

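The cap is held level, clear of the dark mouth, and the blade handle still sits on the holder. The sanding block's corners are at the same pixels as before (225,194 and 282,190). The pixel differences look like lighting, so I'll check the geometry before handing in.

Run:
```python
import pickle
from h import *
c=pickle.load(open("n_scene.pkl","rb"))[1];a=dict(np.load("a_scene.npz"))
for q in(a,c):
    P=cloud(q);m=np.zeros(P.shape[:2],bool);m[175:215,215:290]=1
    m&=(abs(P[...,2]-.033)<.006)&(P[...,0]>.58)
    print("block top",cv2.minAreaRect((P[m][:,:2]*1000).astype(np.float32)))
P=cloud(c);m=np.zeros(P.shape[:2],bool);m[190:222,148:182]=1
m&=(c["color"].min(-1)>110)&(P[...,2]>.09)&(np.hypot(P[...,0]-.56,P[...,1]-.137)<.035);print("cap z range",np.percentile(P[m][:,2],[1,5,95,99]))
m=np.zeros(P.shape[:2],bool);m[222:256,186:208]=1
hs=cv2.cvtColor(c["color"],cv2.COLOR_RGB2HSV);m&=(P[...,2]>.06)&(hs[...,0]<16)&(hs[...,1]>120)
print("handle top z",np.percentile(P[m][:,2],[95,99]),P[m].mean(0))
```

```text
block top ((650.6615600585938, -100.4334487915039), (87.56648254394531, 214.0941162109375), 7.327090740203857)
block top ((651.4447631835938, -101.26011657714844), (84.47227478027344, 214.8409423828125), 7.932746410369873)
cap z range [0.11165865 0.11340915 0.14539341 0.14608555]
handle top z [0.09237725 0.09306616] [0.47652119 0.12627188 0.07936401]
```

```bash
python3 -c "
from rig import bot
print(bot.hand_in())"
```

```text
the job is handed in; nothing more can be done
None
```

I locked the jar with the blade, unscrewed the aluminium cap and lifted it. I handed in at 19.6 s of robot time, with the cap still held.

**Blade:** It went fully home. After I let go, the handle centre measured 79.0 mm from the jar's axis and its top was at z = 0.090 m. It was still there in the last pictures; the final depth reading of the handle top was 2–3 mm higher, which I put down to measurement error.

**Cap:** I turned it about 66° anticlockwise, from about -12° to 53° relative to the holder. It followed the gripper without slipping. The thread let go at or just before 45°, where the cap rose about 1.7 mm and the turning moment vanished.

**Final pose:** The cap is level to within about 0.1° and still. Its underside is at z ≈ 0.109–0.112 m, about 25 mm above the mouth.

**Not fully confirmed:**
- **Jar turn:** I never measured the jar's own angle, so I don't know how much of the blade's play (up to 0.1 rad) was used.
- **Sanding block:** A raw image difference over the block flagged changes. I put these down to lighting and the gripper hiding part of it. Its corner pixels matched the first picture to about 1 pixel. The depth check agreed within 1 mm, but its mask also caught neighbouring objects, so it is weaker evidence.

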